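# Open the kit box and pack its three parts in a row

## Task

Turn both turn buttons of the wooden kit box aside by about a quarter turn, lift the freed plywood panel out by its handle and lay it, handle up, centred and squarely on the pine board, long side along long side. Then stand the three parts upright on the box's floor in a row along its long centre line: the tin in the middle, the square drilled block beside it to its left, and the pipe coupling beside it to its right (left and right as seen from the robot, leaving a finger's breadth between the parts). Set things down rather than dropping them, and leave the pine offcut and the big can where they are.

Things in the scene. Friction and masses are not known exactly. Their poses are not given: they have to be found in the camera images.
- box: fixed wooden box, 134 (x) x 266 (y, long) x 56 mm high, closed by the panel. Origin: centre of its underside, z up, +y to the robot's left (yaw within 0.25). Cavity 110 (x) x 210 mm (y), centred, floor 6 mm above the underside; long walls 12, end walls 28 mm thick. Posts 14 x 14 mm in the cavity's corners, tops at 46 mm, carry the panel. A turn button stands on each end wall.
- button_left (a joint): angle of the left turn button: wooden bar 48 x 12 mm, turning about a vertical pivot in its middle, at (0, +119 mm) in the box's frame, on the end wall; bar 57.5 to 73.5 mm above the box's underside. 0: bar along the box's y, locking the panel; positive anticlockwise from above; starts within 0.25. Stops at +-1.6; beyond +-1.2 it frees the panel. Light friction (0.03 N m), stays where left.
- button_right (a joint): angle of the right turn button: wooden bar 48 x 12 mm, turning about a vertical pivot in its middle, at (0, -119 mm) in the box's frame, on the end wall; bar 57.5 to 73.5 mm above the box's underside. 0: bar along the box's y, locking the panel; positive anticlockwise from above; starts within 0.25. Stops at +-1.6; beyond +-1.2 it frees the panel. Light friction (0.03 N m), stays where left.
- panel: loose plywood panel, 106 (x) x 206 (y) x 8 mm, 140 g, lying in the box's mouth on the corner posts with 2 mm play all round, its underside 46 mm above the box's underside. Origin: centre of its underside; z up. On its top a centred brown wooden handle bar, 60 mm along y, 16 mm wide (x), rising from 8 to 32 mm above the origin.
- board: pine board fixed to the bench, 130 (x) x 230 (y, long) x 18 mm thick, nothing on it. Origin: centre of its underside; z up; top at +18 mm.
- block: loose square pine block, 44 x 44 mm, 36 mm high, with a dark drilled hole in the middle of its top (only drawn). About 50 g. Origin: centre of its underside; z up; x and y square to its sides.
- coupling: loose white plastic pipe coupling: an upright open tube, outer diameter 48, bore 36, height 38 mm. About 40 g. Origin: centre of its underside; z along the tube, up.
- tin: loose small round closed metal tin, lid diameter 47 (upper 11 mm), body diameter 44, height 36 mm, standing upright. About 90 g. Origin: centre of its underside; z up.
- offcut: loose plain pine offcut, 36 (x) x 95 (y) x 28 mm, no hole; to be left alone. Origin: centre of its underside; z up.
- can: loose closed can, diameter 68, height 80 mm, standing on the far side; to be left alone. Origin: centre of its underside; z up.
Things that resemble listed ones, but are neither listed nor needed, are in the scene too. Leave any orange or red look-alike of the block alone.

How it is judged (in metres and radians):
On the way, in this order (a step that is already met when the one before it is completed fails the run):
1. both turn buttons are turned aside, with the panel still in the box ((value of joint button_left above 1.2 rad or value of joint button_left below -1.2 rad) and (value of joint button_right above 1.2 rad or value of joint button_right below -1.2 rad) and distance between panel and box below 0.065 m), for 0.2 s.
2. the panel lies on the pine board, released (horizontal distance between panel and board below 0.015 m and angle between the y axis of panel and the y axis of board, either way round below 0.15 rad and z of panel in the frame of board between 0.013 and 0.023 m and angle between panel's own z axis and vertical below 0.06 rad and linear speed of panel below 0.02 m/s and contact force between the fingers and panel below 0.1 N), for 0.2 s.
At the end, for the whole second after the job is handed in: Buttons over 1.2 rad from 0; panel flat on the board, within 15 mm and 0.15 rad; parts upright on the box floor within 30 mm of its long centre line, in the box frame tin y within 25 mm of 0, block +45 to +100, coupling -45 to -100 mm; all released and at rest (all of step 2 and (value of joint button_left above 1.2 rad or value of joint button_left below -1.2 rad) and (value of joint button_right above 1.2 rad or value of joint button_right below -1.2 rad) and x of block in the frame of box between -0.03 and 0.03 m and z of each of block, tin, coupling in the frame of box below 0.011 m and angle between each of block, tin, coupling's own z axis and vertical below 0.1 rad and linear speed of each of block, tin, coupling below 0.02 m/s and contact force between the fingers and block below 0.1 N and y of block in the frame of box between 0.045 and 0.1 m and x of tin in the frame of box between -0.03 and 0.03 m and contact force between the fingers and tin below 0.1 N and y of tin in the frame of box between -0.025 and 0.025 m and x of coupling in the frame of box between -0.03 and 0.03 m and contact force between the fingers and coupling below 0.1 N and y of coupling in the frame of box between -0.1 and -0.045 m); the robot touches nothing.
It fails at once if the pine offcut is moved more than 25 mm or tipped (distance of offcut from where it was at the start of the episode above 0.025 m or angle between offcut's own z axis and vertical above 0.5 rad).
It fails at once if the big can is moved more than 25 mm or tipped (distance of can from where it was at the start of the episode above 0.025 m or angle between can's own z axis and vertical above 0.5 rad).
It fails at once if the panel or one of the three parts is dropped (falls faster than 0.7 m/s with the fingers off it, about 25 mm of fall) ((contact force between the fingers and panel below 0.05 N and linear speed of panel above 0.7 m/s) or (contact force between the fingers and block below 0.05 N and linear speed of block above 0.7 m/s) or (contact force between the fingers and tin below 0.05 N and linear speed of tin above 0.7 m/s) or (contact force between the fingers and coupling below 0.05 N and linear speed of coupling above 0.7 m/s)).
It also fails if it takes over 120 s, if anything falls off the work surface, if the arm or the gripper's body presses on something with over 40 N, if the wrist force passes 120 N, or if a joint passes its speed limit or range.

## Robot

A 6-joint arm with a two-finger parallel gripper is mounted at the origin on the work surface. World frame = base frame: x ahead of the robot, y to its left, z up, the work surface at z = 0. Lengths are in mm, angles in rad, forces in N, time in s.
With the tool pointing down it reaches from about 350 to 775 mm from the base axis. Payload 7.3 kg.
Tool frame: the origin (TCP) lies midway between the tips of the shut fingers; the grasp point (between the pads) lies 19 mm behind it; x points along the fingers, z is the direction in which the jaws open and shut, and the axes are right-handed (so a half turn about x gives the same grasp; the last joint's range is limited). The gripper opens to 92 mm and grips with 3 to 60 N. Pads are 19 mm wide; open, the fingers measure 130 mm over their backs; the gripper's body (75 mm by 190 mm) begins 47 mm behind the grasp point.
Start: joints at [1.016, 0.342, 1.524, -0, 1.275, -0.146], TCP at [208.68, 481.765, 226.741] pointing down, gripper open.
Joint ranges: [-2.53, 2.53], [-0.77, 2.02], [0.04, 2.7], [-1, 4.14], [0.28, 2.66], [-3.11, 3.11]. Speed limits (rad/s): [2.57, 2.57, 3.14, 3.14, 3.14, 3.14].

## Interface

Orientations are given as [roll, pitch, yaw] about the fixed x, y, z axes, in that order (R = Rz(yaw) Ry(pitch) Rx(roll)).
In Python, from plant import monitor, optics, close_job gives the robot as it stands.
- The arm moves only by the tool send_rows, never from a script. Its argument "commands" is a list that holds one entry, the list of rows, each a list of 5 numbers: the shift along the tool's x, y, z in m, then the turn about the tool's x in degrees, then the finger opening in m, from 0 to 0.0918. A call has 1 to 10 rows; each row shifts and turns the pose as measured when the row begins, along the tool's axes as they then stand; what a row does not reach is not made up. A row lasts 1/12 s, in which the tool goes at most 41.7 mm and 7.16 degrees, less where a joint would pass 70% of its speed; a pose out of reach is approached as far as the arm can. A call with a gripper value outside its range is refused whole. The fingers move at their own pace and stop on an object; the grip force is fixed at half the most. Time passes only in rows, so rows that do not move let the fingers close. It gives the time, the measured TCP pose, the force and the opening at its end, in the units of the state.
- monitor.get_obs(): the state, without advancing time (a new reading comes with each control period).
- optics.capture(name): name is "scene" or "top"; returns a dict with "color" (420x560x3 uint8, blue, green, red), "camera_matrix" (3x3 intrinsics, pixels), "k1" (the pictures are not rectified: a ray, as slopes to the right and down, at radius r is drawn at 1 + k1 r^2 times it, then the intrinsics apply), "camera_from_world" (4x4, takes a point from world to camera coordinates). Camera axes: x right, y down, z forward; pixel columns grow to the right and rows downward; lengths in mm; the calibration is good to about 2 mm. A picture is of the moment at which its call begins. There is no depth.
- close_job(): hands the job in, once; it reports no verdict.
The state is a dict: "time": time; "joint_positions": joint angles; "dq": joint speeds; "tau": joint torques, N m; "tool_pos": TCP position; "tcp_rot": TCP orientation; "contact_force": force on the tool from outside, world axes, zero at the start; "moment": the same for the moment, N m; "grip_width": finger opening in mm.
Only numpy, scipy, OpenCV 4.12 (cv2) and the standard library are available. Lean on these libraries where they do the work, as an engineer would, in place of code of your own. Each camera call takes 0.05 s, during which the arm holds its last target.

## Working session

There is one attempt and no reset: what is moved stays moved. The work goes in short steps, Python scripts to look and compute and a tool call to move; the robot and the scene stay as the last step left them, time stands still between calls to the robot, and variables do not carry over. Pictures are saved under pics/ and viewed, and the job is handed in when it is done.

Besides the shell and the picture viewer there is one more tool, called as name(argument=value, ...) on one line, values as JSON. send_rows: Moves the arm, as the interface text tells. Its arguments: {"type":"object","properties":{"commands":{"type":"array","items":{"type":"array","items":{"type":"array","items":{"type":"number"}}}}},"required":["commands"]}

```bash
ls; mkdir -p pics; python3 - <<'E'
from plant import monitor, optics
import cv2
print(monitor.get_obs())
for n in("scene","top"):
    c=optics.capture(n); cv2.imwrite(f"pics/{n}0.png",c["color"]); print(c["camera_matrix"],c["k1"],c["camera_from_world"])
E
```

```text
pics
{'time': 0.0, 'joint_positions': array([ 1.01598733e+00,  3.42718425e-01,  1.52501149e+00, -1.88784815e-05,
        1.27540316e+00, -1.46011618e-01]), 'dq': array([-1.40251367e-03,  7.41039602e-04,  5.91382104e-04,  4.38774595e-04,
        2.58517670e-05,  2.30081753e-03]), 'tau': array([-2.13258623e-03, -4.31236410e+01, -2.44220728e+01,  7.18446798e-02,
        5.58802695e-02, -1.16860128e-04]), 'tool_pos': array([208.46436131, 481.39398859, 226.04912624]), 'tcp_rot': array([ 3.00729955,  1.56925579, -2.1138813 ]), 'contact_force': array([ 0.49884871, -0.95084637, -1.00152529]), 'moment': array([-0.00822428,  0.02238784,  0.03792941]), 'grip_width': 92.04213555272221}
[[444.26060798   0.         274.57987769]
 [  0.         444.26060798 209.90699233]
 [  0.           0.           1.        ]] 0.03363726444107294 [[-3.04166584e-01  9.52565548e-01  1.00780033e-02  1.76476917e+02]
 [ 5.13894118e-01  1.72982615e-01 -8.40232021e-01 -2.06295918e+02]
 [-8.02119395e-01 -2.50391477e-01 -5.42133364e-01  1.69044804e+03]
 [ 0.00000000e+00  0.00000000e+00  0.00000000e+00  1.00000000e+00]]
[[399.31459626   0.         285.71221537]
 [  0.         399.31459626 214.07339209]
 [  0.           0.           1.        ]] 0.01727481154272739 [[-1.78326809e-02 -9.99812434e-01 -7.55595063e-03  2.16676177e+01]
 [-9.88115701e-01  1.87770155e-02 -1.52560756e-01  5.44832804e+02]
 [ 1.52674019e-01  4.74558618e-03 -9.88265209e-01  1.00303891e+03]
 [ 0.00000000e+00  0.00000000e+00  0.00000000e+00  1.00000000e+00]]
```

View pics/scene0.png

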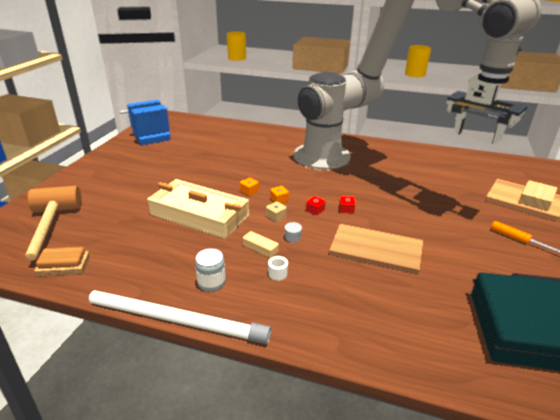

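View pics/top0.png

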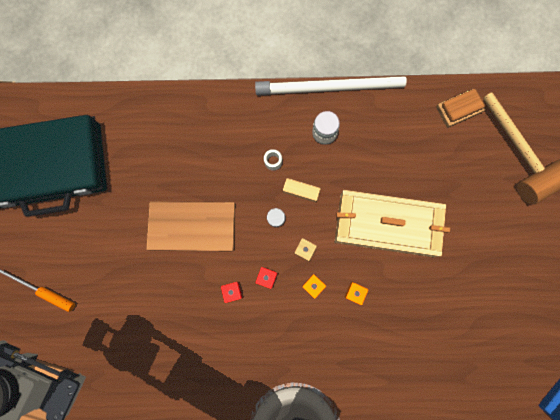

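The top view shows the box at about (391,223), board (191,226), block (306,249), tin (276,217), coupling (273,159), offcut (301,189) and can (326,127). I'll measure these by casting rays.

```bash
cat > h.py <<'E'
import numpy as np, cv2
from plant import monitor, optics
from scipy.spatial.transform import Rotation as Ro
def cast(c,px,z):
    px=np.atleast_2d(np.float64(px)); K=c["camera_matrix"]; T=np.array(c["camera_from_world"])
    d=np.stack([(px[:,0]-K[0,2])/K[0,0],(px[:,1]-K[1,2])/K[1,1]],1)
    s=d.copy()
    for _ in range(10): s=d/(1+c["k1"]*(s**2).sum(1,keepdims=True))
    r=np.c_[s,np.ones(len(s))]@T[:3,:3]; o=-T[:3,:3].T@T[:3,3]
    z=np.broadcast_to(z,len(px)); t=(z-o[2])/r[:,2]
    return o+r*t[:,None]
def proj(c,P):
    P=np.atleast_2d(np.float64(P)); T=np.array(c["camera_from_world"]); q=P@T[:3,:3].T+T[:3,3]; s=q[:,:2]/q[:,2:]
    s=s*(1+c["k1"]*(s**2).sum(1,keepdims=True)); K=c["camera_matrix"]
    return np.c_[s[:,0]*K[0,0]+K[0,2],s[:,1]*K[1,1]+K[1,2]]
def crop(c,x0,y0,w,h,f,name):
    cv2.imwrite(name,cv2.resize(c["color"][y0:y0+h,x0:x0+w],None,fx=f,fy=f,interpolation=cv2.INTER_CUBIC))
def st():
    o=monitor.get_obs(); R=Ro.from_euler("xyz",o["tcp_rot"]).as_matrix()
    print("t",round(float(o["time"]),2),"p",o["tool_pos"].round(1),"tx",R[:,0].round(3),"ty",R[:,1].round(3),"tz",R[:,2].round(3),"F",o["contact_force"].round(1),"w",round(float(o["grip_width"]),1),"q",o["joint_positions"].round(2))
    return o,R
E
python3 - <<'E'
from h import *
c=optics.capture("top")
crop(c,330,180,130,85,6,"pics/box.png"); crop(c,140,195,105,65,7,"pics/board.png"); crop(c,250,100,100,170,3.5,"pics/parts.png")
st()
for n,p,z in [("block",(306,249),36),("tin",(276,217),36),("coup",(273,159),38),("off",(301,189),28),("can",(326,127),80),("board",(191,226),18),("box",(391,223),50)]: print(n,cast(c,p,z).round())
E
```

```text
t 0.15 p [208.5 481.5 226.2] tx [-0.001 -0.001 -1.   ] ty [-0.918  0.398  0.   ] tz [ 0.398  0.918 -0.001] F [-0.1  1.2  0.6] w 91.8 q [ 1.02  0.34  1.52  0.    1.28 -0.15]
block [[453. -39.  36.]]
tin [[539.  37.  36.]]
coup [[696.  43.  38.]]
off [[614. -30.  28.]]
can [[767. -98.  80.]]
board [[521. 265.  18.]]
box [[ 515. -259.   50.]]
```

View pics/box.png

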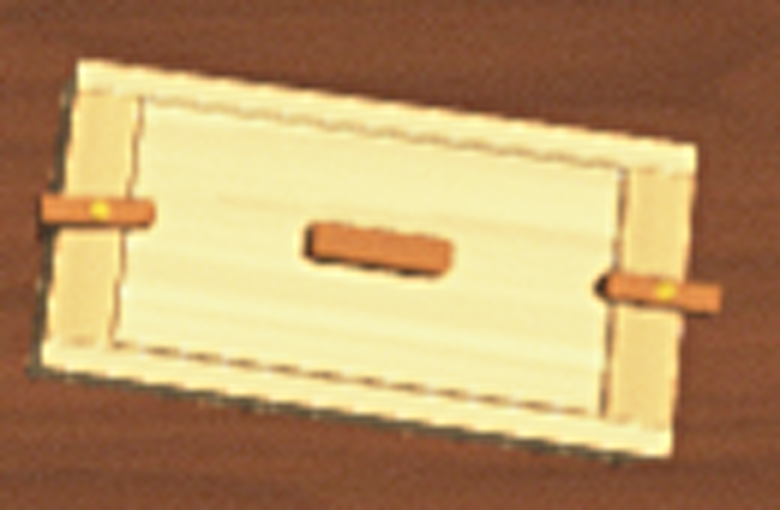

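View pics/board.png

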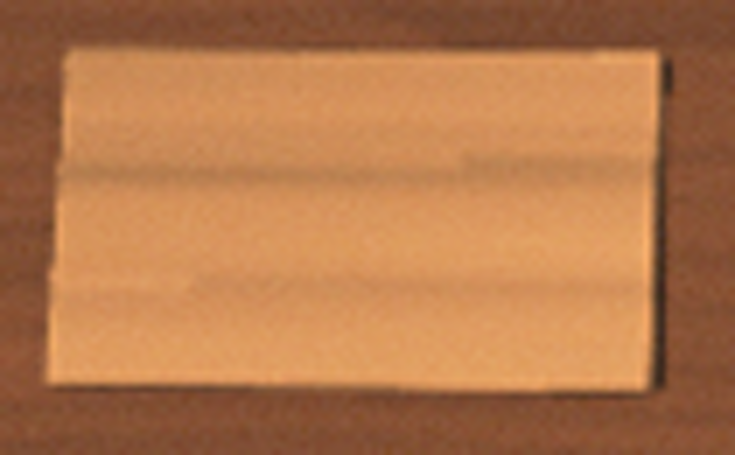

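View pics/parts.png

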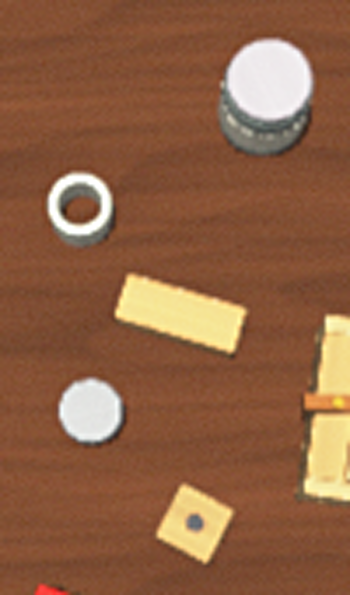

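```bash
cat > seg.py <<'E'
from h import *
def up(c,x0,y0,w,h,f=8):
    return cv2.resize(c["color"][y0:y0+h,x0:x0+w],None,fx=f,fy=f,interpolation=cv2.INTER_CUBIC)
def back(p,x0,y0,f=8): return (np.float64(p)+.5)/f-.5+[x0,y0]
def big(m,seed=None):
    cs,_=cv2.findContours(m.astype(np.uint8),cv2.RETR_EXTERNAL,cv2.CHAIN_APPROX_NONE)
    return max(cs,key=cv2.contourArea)
def rect(c,box,z,mask):
    x0,y0,w,h=box; im=up(c,*box); m=mask(cv2.cvtColor(im,cv2.COLOR_BGR2HSV).astype(int))
    P=cast(c,back(big(m)[:,0],x0,y0),z)[:,:2]
    (cx,cy),(a,b),t=cv2.minAreaRect(P.astype(np.float32))
    return (cx,cy),(a,b),t
E
python3 - <<'E'
from seg import *
c=optics.capture("top")
for n,(x,y) in dict(block=(306,245),off=(301,186),tin=(276,215),coup=(273,152),board=(170,215),table=(320,210),boxtop=(350,200),boxw=(380,194),panel=(400,205),handle=(393,222),btn=(346,215),boxend=(348,230)).items():
    print(n,cv2.cvtColor(c["color"][y:y+1,x:x+1],cv2.COLOR_BGR2HSV)[0,0])
E
```

```text
block [ 22 116 244]
off [ 24  98 246]
tin [ 30   1 229]
coup [ 30  22 165]
board [ 13 141 208]
table [ 10 153 132]
boxtop [ 23 109 245]
boxw [ 13 142 117]
panel [ 25  86 245]
handle [ 13 170 222]
btn [ 24 186 245]
boxend [ 25 103 249]
```

```bash
python3 - <<'E'
from seg import *
c=optics.capture("top")
light=lambda h:(h[...,2]>190)&(h[...,1]<150)&(h[...,0]>17)
print("block",rect(c,(288,230,36,38),36,light))
print("off",rect(c,(278,173,48,32),28,light))
print("tin",rect(c,(262,203,30,28),36,lambda h:(h[...,2]>185)&(h[...,1]<60)))
print("coup",rect(c,(258,144,30,32),38,lambda h:(h[...,2]>200)&(h[...,1]<60)))
print("board",rect(c,(140,195,105,65),18,lambda h:(h[...,2]>165)))
# light plus bars
print("box",rect(c,(330,180,130,85),56,light))
B=lambda h:(h[...,0]<19)&(h[...,1]>130)&(h[...,2]>170)
print("handle",rect(c,(376,211,34,24),78,B))
print("bl",rect(c,(333,205,27,18),73.5,B)); print("br",rect(c,(425,218,28,18),73.5,B))
f=6
for p in [(80,62),(695,148),(670,457),(42,368)]: print("corner",cast(c,back(p,330,180,6),56).round(1))
for p in [(100,210),(665,291)]: print("piv",cast(c,back(p,330,180,6),75).round(1))
s=optics.capture("scene"); crop(s,135,165,130,85,6,"pics/s_box.png"); crop(s,225,165,150,125,5,"pics/s_parts.png")
E
```

```text
block ((453.4796142578125, -37.32358932495117), (43.74208450317383, 44.59309005737305), 61.50963592529297)
off ((614.2322998046875, -30.517772674560547), (95.78675842285156, 36.567893981933594), 71.8635482788086)
tin ((539.865478515625, 39.631805419921875), (45.06629943847656, 46.19353485107422), 89.02256774902344)
coup ((699.1527099609375, 44.91940689086914), (47.03498077392578, 48.23772048950195), 89.07679748535156)
board ((522.2185668945312, 267.25360107421875), (229.84169006347656, 131.17474365234375), 88.71370697021484)
box ((516.7671508789062, -258.52313232421875), (267.54241943359375, 135.97219848632812), 80.69574737548828)
handle ((517.0482788085938, -257.2889404296875), (60.388851165771484, 17.266490936279297), 78.6907730102539)
bl ((535.3909912109375, -140.97940063476562), (47.99522018432617, 16.28535270690918), 84.23110961914062)
br ((498.3532409667969, -376.63128662109375), (34.97040557861328, 44.08198928833008), 26.122299194335938)
corner [[ 603.7 -138.4   56. ]]
corner [[ 560.7 -400.2   56. ]]
corner [[ 429.  -379.3   56. ]]
corner [[ 471.2 -117.    56. ]]
piv [[ 535.8 -141.5   75. ]]
piv [[ 497.1 -375.4   75. ]]
```

View pics/s_box.png

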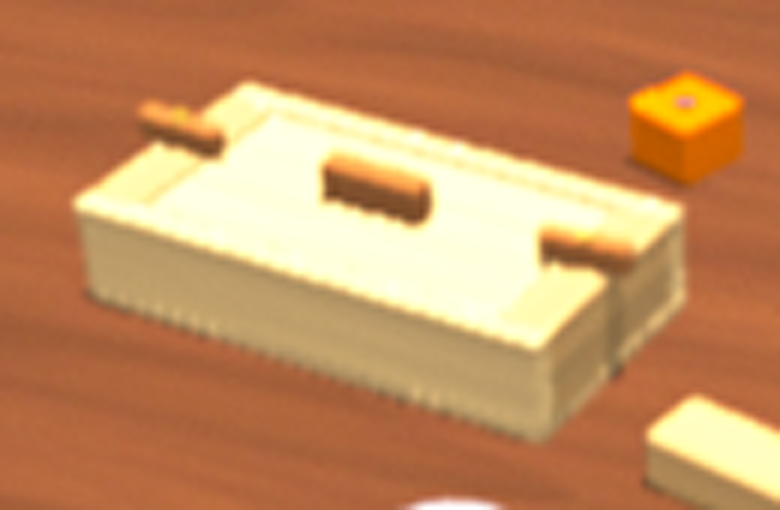

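View pics/s_parts.png

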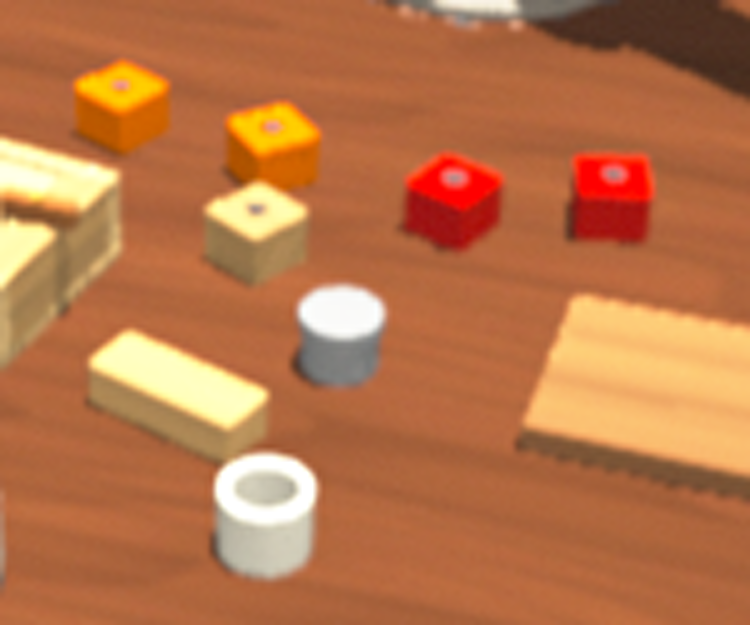

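send_rows(commands=[[[0,0,0,7,0.04],[0,0,0,7,0.04],[0,0,0,7,0.04],[0,0,0,7,0.04],[0,0,0,7,0.04],[0,0,0,7,0.04],[0,0,0,7,0.04],[0,0,0,7,0.04],[0,0,0,7,0.04],[0,0,0,7,0.04]]])

```text
time: 1.13
tool_pos: [208.2, 481.1, 225.6]
tcp_rot: [-2.05, 1.568, -2.138]
contact_force: [0.3, 0.8, -0.3]
grip_width: 40.0
```

```bash
cat >> h.py <<'E'
def go(x,y,z,ang=None):
    "shift needed in tool axes (mm) now, and after turning the jaw to ang (deg, modulo 180)"
    o,R=st(); a=np.degrees(np.arctan2(R[1,2],R[0,2])); d=np.array([x,y,z])-o["tool_pos"]
    print("jaw",a.round(2),"shift now",(R.T@d).round(1))
    if ang is not None:
        t=-((ang-a+90)%180-90); R2=R@Ro.from_rotvec([np.radians(t),0,0]).as_matrix()
        print("turn",t.round(2),"shift after turn",(R2.T@d).round(1))
    return o,R
E
python3 -c "
from h import *
go(535.6,-141.3,150,-3.5)"
```

```text
t 1.13 p [208.2 481.1 225.6] tx [-0.001 -0.002 -1.   ] ty [ 0.088  0.996 -0.002] tz [ 0.996 -0.088 -0.001] F [ 0.3  0.8 -0.3] w 40.0 q [1.02 0.34 1.53 0.   1.28 1.1 ]
jaw -5.03 shift now [  76.5 -591.1  380.8]
turn -1.53 shift after turn [  76.5 -601.   364.9]
```

send_rows(commands=[[[0,-0.03,0.019,0,0.04],[0,-0.03,0.019,0,0.04],[0,-0.03,0.019,0,0.04],[0,-0.03,0.019,0,0.04],[0,-0.03,0.019,0,0.04],[0,-0.03,0.019,0,0.04],[0,-0.03,0.019,0,0.04],[0,-0.03,0.019,0,0.04],[0,-0.03,0.019,0,0.04],[0,-0.03,0.019,0,0.04]]])

```text
time: 1.97
tool_pos: [371.5, 156.8, 225.0]
tcp_rot: [1.295, 1.57, 1.209]
contact_force: [0.5, 0.9, -0.3]
grip_width: 39.9
```

send_rows(commands=[[[0,-0.03,0.019,0,0.04],[0,-0.03,0.019,0,0.04],[0,-0.03,0.019,0,0.04],[0,-0.03,0.019,0,0.04],[0,-0.03,0.019,0,0.04],[0,-0.03,0.019,0,0.04],[0,-0.03,0.019,0,0.04],[0,-0.03,0.019,0,0.04],[0,-0.03,0.019,0,0.04],[0,-0.02,0.019,0,0.04]]])

```text
time: 2.8
tool_pos: [540.3, -168.3, 226.1]
tcp_rot: [0.258, 1.567, 0.168]
contact_force: [0.7, -0.2, 0.9]
grip_width: 40.1
```

```bash
python3 -c "
from h import *
go(535.6,-141.3,150,-4.5)"
```

```text
t 2.8 p [ 540.3 -168.3  226.1] tx [ 0.004  0.001 -1.   ] ty [0.09  0.996 0.001] tz [ 0.996 -0.09   0.004] F [ 0.7 -0.2  0.9] w 40.1 q [-0.44  0.42  1.41  0.    1.31 -0.35]
jaw -5.14 shift now [76.1 26.4 -7.3]
turn -0.64 shift after turn [76.1 26.5 -7. ]
```

send_rows(commands=[[[0.02,0.013,-0.004,0,0.04],[0.02,0.013,-0.003,0,0.04],[0.02,0,0,0,0.04],[0.015,0,0,0,0.04],[0,0,0,0,0.04]]])

```text
time: 3.22
tool_pos: [540.1, -149.6, 147.7]
tcp_rot: [-0.224, 1.562, -0.323]
contact_force: [-0.7, 1.2, 0.2]
grip_width: 39.9
```

```bash
python3 -c "
from h import *
go(535.6,-141.3,61,-4.5)
c=optics.capture('top');crop(c,320,170,150,100,5,'pics/b1.png')
c=optics.capture('scene');crop(c,135,115,150,120,5,'pics/b1s.png')"
```

```text
t 3.22 p [ 540.1 -149.6  147.7] tx [ 0.008 -0.003 -1.   ] ty [ 0.099  0.995 -0.002] tz [ 0.995 -0.099  0.009] F [-0.7  1.2  0.2] w 39.9 q [-0.41  0.47  1.55  0.    1.11 -0.31]
jaw -5.65 shift now [86.6  8.  -6. ]
turn -1.15 shift after turn [86.6  8.1 -5.9]
```

View pics/b1s.png

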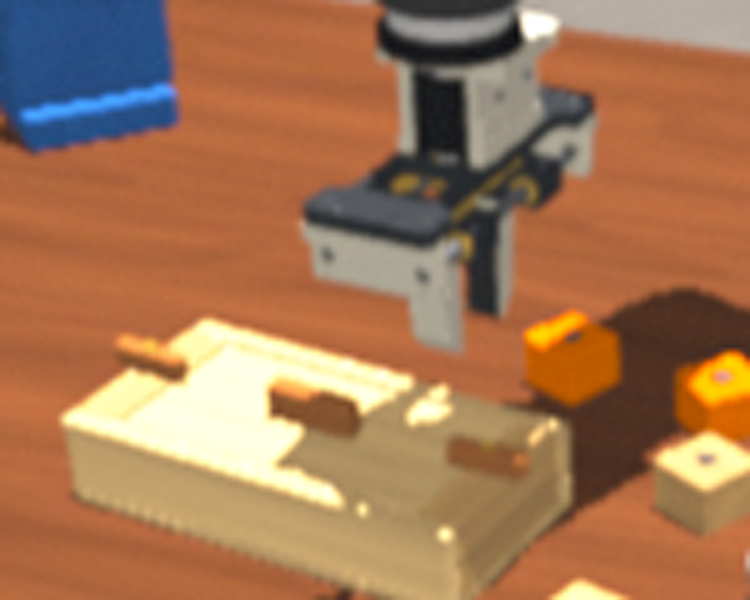

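The scene view shows the open gripper above the left button (bar at about (226,205) in the full frame) with nothing touching. I'll correct sideways and then descend.

send_rows(commands=[[[0,0.008,-0.006,-0.5,0.04],[0,0,0,0,0.04],[0,0,0,0,0.04]]])

```text
time: 3.57
tool_pos: [537.3, -141.5, 153.7]
tcp_rot: [-0.277, 1.552, -0.366]
contact_force: [-0.1, 0.6, 0.2]
grip_width: 40.0
```

```bash
python3 -c "
from h import *
go(535.6,-141.3,61,-4.5)"
```

```text
t 3.57 p [ 537.3 -141.5  153.7] tx [ 0.017 -0.007 -1.   ] ty [ 0.089  0.996 -0.005] tz [ 0.996 -0.089  0.018] F [-0.1  0.6  0.2] w 40.0 q [-0.4   0.45  1.56  0.    1.11 -0.31]
jaw -5.1 shift now [92.7  0.5 -3.4]
turn -0.6 shift after turn [92.7  0.6 -3.4]
```

send_rows(commands=[[[0,0,0,0,0.04],[0,0,0,0,0.04],[0,0,0,0,0.04],[0,0,0,0,0.04]]])

```text
time: 3.9
tool_pos: [538.4, -141.6, 156.5]
tcp_rot: [-0.286, 1.547, -0.374]
contact_force: [-0.9, -0.9, 0.3]
grip_width: 40.2
```

```bash
python3 -c "
from h import *
go(535.6,-141.3,61,-4.5)"
```

```text
t 3.9 p [ 538.4 -141.6  156.5] tx [ 0.022 -0.009 -1.   ] ty [ 0.088  0.996 -0.007] tz [ 0.996 -0.088  0.022] F [-0.9 -0.9  0.3] w 40.2 q [-0.4   0.45  1.56  0.    1.11 -0.31]
jaw -5.05 shift now [95.4  0.7 -4.9]
turn -0.55 shift after turn [95.4  0.7 -4.9]
```

send_rows(commands=[[[0.015,0,-0.003,-0.5,0.04],[0.015,0,0,0,0.04],[0.015,0,0,0,0.04],[0.01,0,0,0,0.04]]])

```text
time: 4.23
tool_pos: [539.1, -143.1, 103.2]
tcp_rot: [-0.301, 1.539, -0.381]
contact_force: [-0.4, -0.2, -0.2]
grip_width: 40.3
```

```bash
python3 -c "
from h import *
o,R=go(535.6,-141.3,61,-4.5);print(o['dq'])"
```

```text
t 4.23 p [ 539.1 -143.1  103.2] tx [ 0.03  -0.012 -0.999] ty [ 0.079  0.997 -0.009] tz [ 0.996 -0.079  0.031] F [-0.4 -0.2 -0.2] w 40.3 q [-0.4   0.51  1.63  0.    0.97 -0.32]
jaw -4.54 shift now [42.1  1.9 -4.9]
turn -0.04 shift after turn [42.1  1.9 -4.9]
[ 4.82590454e-05  1.52103201e-01  1.07548044e-01 -2.66908496e-04
 -2.80831629e-01  2.80453611e-03]
```

send_rows(commands=[[[0,0,0,0,0.04],[0,0,0,0,0.04],[0,0,0,0,0.04]]])

```text
time: 4.48
tool_pos: [538.2, -142.9, 101.3]
tcp_rot: [-0.299, 1.543, -0.379]
contact_force: [-1.5, -0.2, 0.1]
grip_width: 40.0
```

send_rows(commands=[[[0,0,0,0,0.04],[0,0,0,0,0.04],[0,0,0,0,0.04]]])

```text
time: 4.73
tool_pos: [539.3, -143.3, 103.3]
tcp_rot: [-0.302, 1.54, -0.381]
contact_force: [0.3, -1.2, 0.5]
grip_width: 40.1
```

```bash
python3 -c "
from h import *
o,R=go(535.6,-141.3,61,-4.5);print(o['dq'])"
```

```text
t 4.73 p [ 539.3 -143.3  103.3] tx [ 0.029 -0.012 -1.   ] ty [ 0.08   0.997 -0.009] tz [ 0.996 -0.079  0.03 ] F [ 0.3 -1.2  0.5] w 40.1 q [-0.4   0.51  1.63  0.    0.97 -0.32]
jaw -4.56 shift now [42.1  2.1 -5.1]
turn -0.06 shift after turn [42.1  2.1 -5.1]
[-0.0019687  -0.00982166 -0.00921624  0.00078659  0.00395199  0.00053245]
```

send_rows(commands=[[[0.011,0.002,-0.005,0,0.04],[0.011,0,0,0,0.04],[0.011,0,0,0,0.04],[0.006,0,0,0,0.04],[0.001,0,0,0,0.04]]])

```text
time: 5.15
tool_pos: [537.9, -142.3, 65.4]
tcp_rot: [-0.304, 1.532, -0.384]
contact_force: [0.5, 0.5, -0.2]
grip_width: 40.3
```

```bash
python3 -c "
from h import *
o,R=go(535.6,-141.3,61,-4.5);print(o['dq'])
c=optics.capture('top');crop(c,320,170,150,100,5,'pics/b2.png')
c=optics.capture('scene');crop(c,135,115,150,120,5,'pics/b2s.png')"
```

```text
t 5.15 p [ 537.9 -142.3   65.4] tx [ 0.036 -0.015 -0.999] ty [ 0.08   0.997 -0.012] tz [ 0.996 -0.079  0.037] F [ 0.5  0.5 -0.2] w 40.3 q [-0.4   0.56  1.67  0.    0.87 -0.32]
jaw -4.55 shift now [ 4.3  0.9 -2.6]
turn -0.05 shift after turn [ 4.3  0.9 -2.6]
[ 0.00058656  0.01224752  0.00238142 -0.00120219 -0.01728788  0.00057639]
```

View pics/b2s.png

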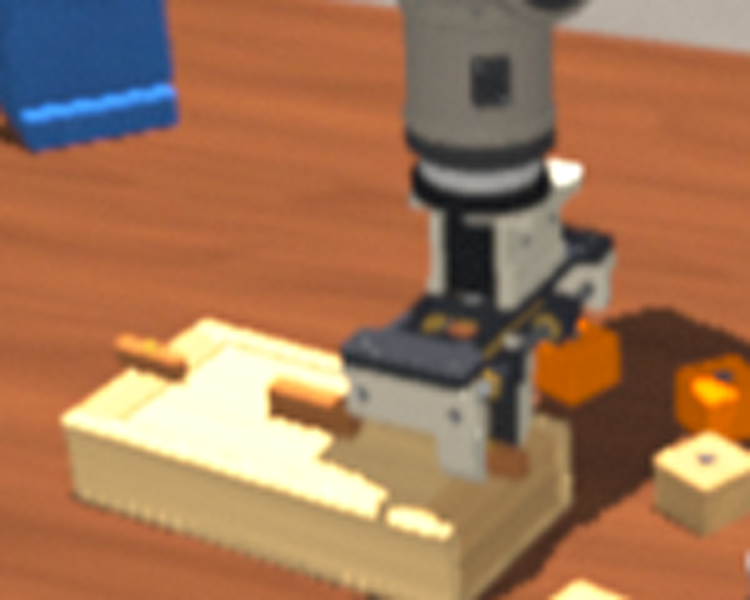

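The fingers straddle the left bar and clear the handle. I'll close lightly and turn.

send_rows(commands=[[[0.004,0.001,-0.002,0,0.03],[0.001,0,0,0,0.02],[0.0005,0,0,0,0.014],[0.0005,0,0,0,0.014],[0.0005,0,0,0,0.014]]])

```text
time: 5.67
tool_pos: [537.2, -141.6, 61.0]
tcp_rot: [-0.309, 1.528, -0.389]
contact_force: [-3.8, -0.2, 3.3]
grip_width: 15.0
```

```bash
python3 -c "
from h import *
o,R=go(535.6,-141.3,61,-4.5)"
```

```text
t 5.67 p [ 537.2 -141.6   61. ] tx [ 0.039 -0.016 -0.999] ty [ 0.08   0.997 -0.013] tz [ 0.996 -0.079  0.041] F [-3.8 -0.2  3.3] w 15.0 q [-0.4   0.56  1.68  0.    0.86 -0.32]
jaw -4.53 shift now [-0.   0.2 -1.6]
turn -0.03 shift after turn [-0.   0.2 -1.6]
```

send_rows(commands=[[[0.0005,0,-0.001,-6,0.014],[0.0005,0,0,-6,0.014],[0.0005,0,0,-6,0.014],[0.0005,0,0,-6,0.014],[0.0005,0,0,-6,0.014],[0.0005,0,0,-6,0.014],[0.0005,0,0,-6,0.014]]])

```text
time: 6.25
tool_pos: [535.4, -141.7, 59.5]
tcp_rot: [-1.091, 1.529, -0.407]
contact_force: [-1.2, -0.1, 3.2]
grip_width: 13.9
```

```bash
python3 -c "
from h import *
o,R=go(535.6,-141.3,61,79)"
```

```text
t 6.25 p [ 535.4 -141.7   59.5] tx [ 0.038 -0.016 -0.999] ty [-0.632  0.774 -0.037] tz [0.774 0.632 0.019] F [-1.2 -0.1  3.2] w 13.9 q [-0.4   0.56  1.69 -0.    0.85 -1.08]
jaw 39.24 shift now [-1.5  0.1  0.5]
turn -39.76 shift after turn [-1.5 -0.2  0.4]
```

send_rows(commands=[[[-0.001,0,0,-6,0.014],[0,0,0,-6,0.014],[0,0,0,-6,0.014],[0,0,0,-6,0.014],[0,0,0,-6,0.014],[0,0,0,-6,0.014],[0,0,0,-6,0.014],[0,0,0,0,0.014]]])

```text
time: 6.92
tool_pos: [534.7, -142.3, 60.6]
tcp_rot: [-1.887, 1.53, -0.428]
contact_force: [0.6, 1.3, -0.2]
grip_width: 13.8
```

```bash
python3 -c "
from h import *
o,R=go(535.6,-141.3,61,79)"
```

```text
t 6.92 p [ 534.7 -142.3   60.6] tx [ 0.037 -0.017 -0.999] ty [-0.993  0.111 -0.039] tz [ 0.112  0.994 -0.013] F [ 0.6  1.3 -0.2] w 13.8 q [-0.4   0.56  1.69 -0.    0.85 -1.86]
jaw 83.58 shift now [-0.4 -0.8  1.1]
turn 4.58 shift after turn [-0.4 -0.7  1.2]
```

send_rows(commands=[[[0,0,0,0,0.03],[0,0,0,0,0.035],[-0.01,0,0,0,0.04],[-0.02,0,0,0,0.04],[-0.025,0,0,0,0.04],[-0.025,0,0,0,0.04],[-0.005,0,0,6,0.04],[0,0,0,7,0.04],[0,0,0,7,0.04],[0,0,0,7,0.04]]])

```text
time: 7.75
tool_pos: [532.1, -140.8, 155.9]
tcp_rot: [-1.378, 1.526, -0.42]
contact_force: [0.4, -0.6, -0.1]
grip_width: 39.7
```

```bash
python3 -c "
from h import *
o,R=go(497.2,-375.4,120,-7)
c=optics.capture('top');crop(c,320,170,150,100,5,'pics/b3.png')
c=optics.capture('scene');crop(c,135,115,150,120,5,'pics/b3s.png')"
```

```text
t 7.75 p [ 532.1 -140.8  155.9] tx [ 0.041 -0.018 -0.999] ty [-0.817  0.574 -0.044] tz [0.574 0.818 0.009] F [ 0.4 -0.6 -0.1] w 39.7 q [-0.4   0.43  1.6  -0.    1.07 -1.36]
jaw 54.93 shift now [  38.7 -104.6 -212.4]
turn 61.93 shift after turn [  38.7 -236.6   -7.6]
```

View pics/b3s.png

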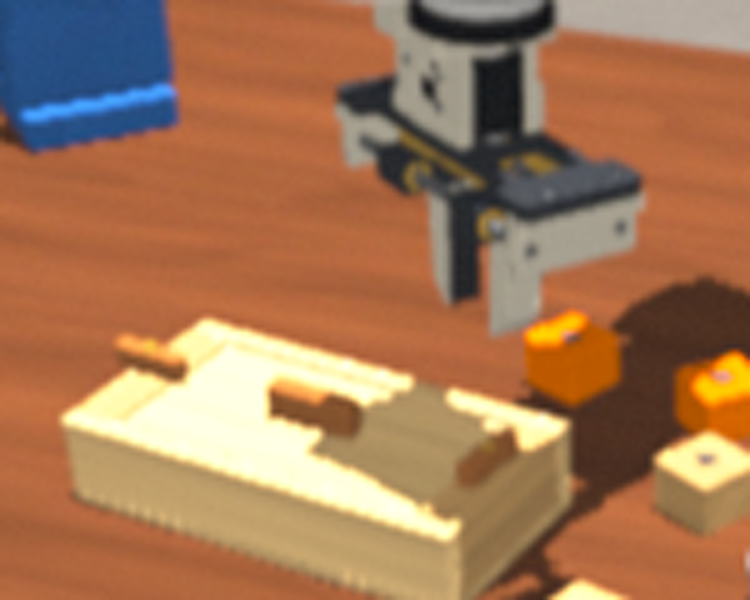

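The left bar now lies across the box. Next is the right button.

send_rows(commands=[[[0,0,0,7,0.04],[0,0,0,7,0.04],[0,0,0,7,0.04],[0,0,0,7,0.04],[0,0,0,7,0.04],[0,0,0,7,0.04],[0,0,0,7,0.04],[0,0,0,7,0.04],[0,0,0,6,0.04]]])

```text
time: 8.6
tool_pos: [531.4, -140.4, 158.5]
tcp_rot: [-0.29, 1.526, -0.424]
contact_force: [-0.8, 0.0, -0.4]
grip_width: 39.8
```

send_rows(commands=[[[0,-0.025,-0.001,0,0.04],[0,-0.03,-0.001,0,0.04],[0,-0.03,-0.001,0,0.04],[0,-0.03,-0.001,0,0.04],[0,-0.03,-0.001,0,0.04],[0,-0.03,-0.001,0,0.04],[0.005,-0.03,-0.001,0,0.04],[0.01,-0.02,-0.001,0,0.04],[0.01,-0.01,0,0,0.04],[0.001,0,0,0,0.04]]])

```text
time: 9.43
tool_pos: [493.3, -381.8, 137.5]
tcp_rot: [-0.327, 1.523, -0.428]
contact_force: [-0.8, -0.2, 0.1]
grip_width: 40.4
```

```bash
python3 -c "
from h import *
o,R=go(497.2,-375.4,61,-7)"
```

```text
t 9.43 p [ 493.3 -381.8  137.5] tx [ 0.043 -0.02  -0.999] ty [ 0.102  0.995 -0.015] tz [ 0.994 -0.101  0.045] F [-0.8 -0.2  0.1] w 40.4 q [-0.79  0.57  1.41  0.02  1.12 -0.7 ]
jaw -5.79 shift now [76.5  7.9 -0.2]
turn 1.21 shift after turn [76.5  7.9 -0.4]
```

send_rows(commands=[[[0.01,0.006,0,1,0.04],[0.015,0.002,0,0,0.04],[0.015,0,0,0,0.04],[0.012,0,0,0,0.04],[0.008,0,0,0,0.04],[0.001,0,0,0,0.04]]])

```text
time: 9.93
tool_pos: [498.3, -368.3, 74.8]
tcp_rot: [-0.252, 1.526, -0.36]
contact_force: [-0.1, 0.4, -0.1]
grip_width: 39.8
```

```bash
python3 -c "
from h import *
o,R=go(497.2,-375.4,61,-7)"
```

```text
t 9.93 p [ 498.3 -368.3   74.8] tx [ 0.042 -0.016 -0.999] ty [ 0.108  0.994 -0.011] tz [ 0.993 -0.107  0.044] F [-0.1  0.4 -0.1] w 39.8 q [-0.77  0.64  1.48  0.02  0.98 -0.67]
jaw -6.17 shift now [13.8 -7.  -0.9]
turn 0.83 shift after turn [13.8 -7.  -0.8]
```

send_rows(commands=[[[0.001,-0.006,-0.001,0.5,0.04],[0.003,0,0,0,0.04],[0.006,0,0,0,0.035],[0.002,0,0,0,0.03]]])

```text
time: 10.27
tool_pos: [498.5, -373.7, 64.1]
tcp_rot: [-0.258, 1.523, -0.372]
contact_force: [0.6, 0.4, 0.0]
grip_width: 32.6
```

```bash
python3 -c "
from h import *
o,R=go(497.2,-375.4,61,-7)
c=optics.capture('scene');crop(c,135,115,150,120,5,'pics/b4s.png')"
```

```text
t 10.27 p [ 498.5 -373.7   64.1] tx [ 0.044 -0.017 -0.999] ty [ 0.114  0.993 -0.012] tz [ 0.993 -0.113  0.046] F [0.6 0.4 0. ] w 32.6 q [-0.78  0.65  1.48  0.02  0.96 -0.67]
jaw -6.5 shift now [ 3.1 -1.8 -1.3]
turn 0.5 shift after turn [ 3.1 -1.8 -1.3]
```

View pics/b4s.png

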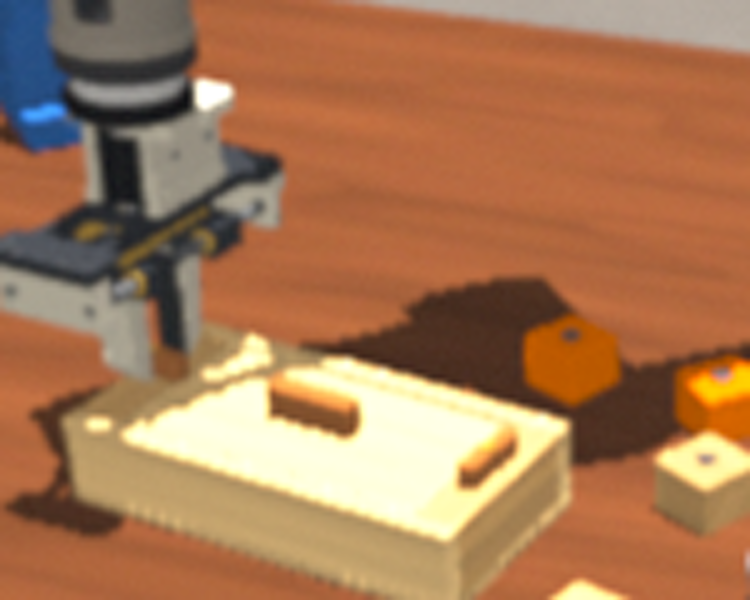

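send_rows(commands=[[[0.002,-0.002,-0.001,0,0.02],[0.0005,0,0,0,0.014],[0.0005,0,0,0,0.014],[0.0005,0,0,0,0.014],[0.0005,0,0,-6,0.014],[0.0005,0,0,-6,0.014],[0.0003,0,0,-6,0.014],[0.0003,0,0,-6,0.014],[0.0003,0,0,-6,0.014],[0.0003,0,0,-6,0.014]]])

```text
time: 11.15
tool_pos: [496.5, -376.3, 60.2]
tcp_rot: [-0.922, 1.524, -0.383]
contact_force: [-0.5, 0.3, 1.1]
grip_width: 14.2
```

```bash
python3 -c "
from h import *
o,R=go(497.2,-375.4,61,82)"
```

```text
t 11.15 p [ 496.5 -376.3   60.2] tx [ 0.043 -0.018 -0.999] ty [-0.513  0.858 -0.037] tz [0.857 0.514 0.028] F [-0.5  0.3  1.1] w 14.2 q [-0.78  0.66  1.48  0.02  0.95 -1.33]
jaw 30.93 shift now [-0.7  0.4  1.1]
turn -51.07 shift after turn [-0.7 -0.6  1. ]
```

send_rows(commands=[[[0,0,0,-6,0.014],[0,0,0,-6,0.014],[0,0,0,-6,0.014],[0,0,0,-6,0.014],[0,0,0,-6,0.014],[0,0,0,-6,0.014],[0,0,0,-6,0.014],[0,0,0,-6,0.014],[0,0,0,-3,0.014],[0,0,0,0,0.014]]])

```text
time: 11.98
tool_pos: [495.8, -377.2, 60.6]
tcp_rot: [-1.882, 1.524, -0.402]
contact_force: [-1.4, 1.2, 0.2]
grip_width: 14.4
```

```bash
python3 -c "
from h import *
o,R=go(497.2,-375.4,61,82)"
```

```text
t 11.98 p [ 495.8 -377.2   60.6] tx [ 0.043 -0.018 -0.999] ty [-0.995  0.091 -0.045] tz [ 0.092  0.996 -0.014] F [-1.4  1.2  0.2] w 14.4 q [-0.78  0.66  1.48  0.02  0.95 -2.27]
jaw 84.74 shift now [-0.3 -1.3  1.9]
turn 2.74 shift after turn [-0.3 -1.2  1.9]
```

send_rows(commands=[[[0,0,0,0,0.025],[0,0,0,0,0.035],[-0.01,0,0,0,0.04],[-0.02,0,0,0,0.04],[-0.02,0,0,0,0.04],[-0.02,0,0,6,0.04],[0,0,0,7,0.04],[0,0,0,7,0.04],[0,0,0,7,0.04],[0,0,0,7,0.04]]])

```text
time: 12.82
tool_pos: [493.0, -376.3, 140.3]
tcp_rot: [-1.295, 1.52, -0.433]
contact_force: [0.4, 0.1, -0.8]
grip_width: 40.1
```

send_rows(commands=[[[0,0,0,7,0.04],[0,0,0,7,0.04],[0,0,0,7,0.04],[0,0,0,7,0.04],[0,0,0,7,0.04],[0,0,0,7,0.04],[0,0,0,7,0.04],[0,0,0,7,0.04],[0,0,0,3,0.04]]])

```text
time: 13.57
tool_pos: [493.9, -377.1, 150.0]
tcp_rot: [-0.287, 1.512, -0.485]
contact_force: [-0.2, -0.4, 0.4]
grip_width: 39.8
```

```bash
python3 -c "
from h import *
o,R=go(516.5,-258.4,100,-9.4)
c=optics.capture('top');crop(c,320,170,150,100,5,'pics/b5.png')
c=optics.capture('scene');crop(c,135,115,150,120,5,'pics/b5s.png')"
```

```text
t 13.57 p [ 493.9 -377.1  150. ] tx [ 0.052 -0.027 -0.998] ty [ 0.197  0.98  -0.017] tz [ 0.979 -0.196  0.056] F [-0.2 -0.4  0.4] w 39.8 q [-0.78  0.55  1.41  0.02  1.13 -0.59]
jaw -11.3 shift now [ 47.8 121.6  -3.9]
turn -1.9 shift after turn [ 47.8 121.7   0.2]
```

View pics/b5s.png

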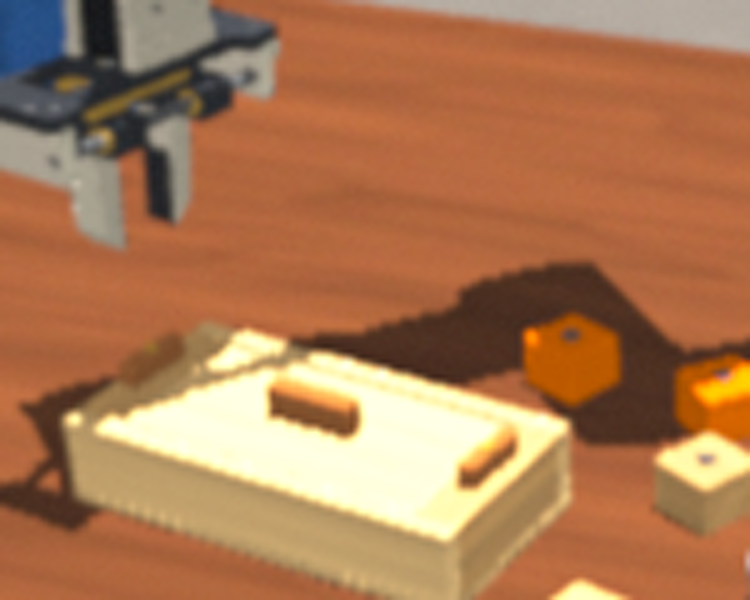

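Both bars now lie across the end walls. Next I'll move to the handle.

send_rows(commands=[[[0,0.02,0,-1,0.04],[0,0.025,0,-0.5,0.04],[0.005,0.025,0,0,0.04],[0.01,0.02,0,0,0.04],[0.01,0.015,0,0,0.04],[0.01,0.008,0,0,0.04],[0.008,0.002,0,0,0.04],[0.002,0,0,0,0.04]]])

```text
time: 14.33
tool_pos: [517.1, -262.6, 106.3]
tcp_rot: [-0.369, 1.504, -0.52]
contact_force: [0.3, 0.7, -0.4]
grip_width: 39.5
```

```bash
python3 -c "
from h import *
o,R=go(516.8,-258,60,-9.4)"
```

```text
t 14.33 p [ 517.1 -262.6  106.3] tx [ 0.058 -0.033 -0.998] ty [ 0.151  0.988 -0.024] tz [ 0.987 -0.149  0.062] F [ 0.3  0.7 -0.4] w 39.5 q [-0.61  0.52  1.59  0.01  0.96 -0.46]
jaw -8.61 shift now [46.   5.6 -3.9]
turn 0.79 shift after turn [46.   5.5 -4. ]
```

send_rows(commands=[[[0.005,0.005,-0.004,0.5,0.04],[0.012,0,0,0,0.04],[0.012,0,0,0,0.04],[0.008,0,0,0,0.04],[0.003,0,0,0,0.035]]])

```text
time: 14.75
tool_pos: [516.4, -260.9, 66.1]
tcp_rot: [-0.373, 1.5, -0.534]
contact_force: [-0.2, -1.1, -0.4]
grip_width: 37.0
```

```bash
python3 -c "
from h import *
o,R=go(516.8,-258,60,-9.4)
c=optics.capture('scene');crop(c,135,115,150,120,5,'pics/b6s.png')"
```

```text
t 14.75 p [ 516.4 -260.9   66.1] tx [ 0.061 -0.036 -0.997] ty [ 0.161  0.987 -0.026] tz [ 0.985 -0.159  0.066] F [-0.2 -1.1 -0.4] w 37.0 q [-0.6   0.57  1.64  0.01  0.86 -0.45]
jaw -9.18 shift now [ 6.   3.1 -0.5]
turn 0.22 shift after turn [ 6.   3.1 -0.5]
```

View pics/b6s.png

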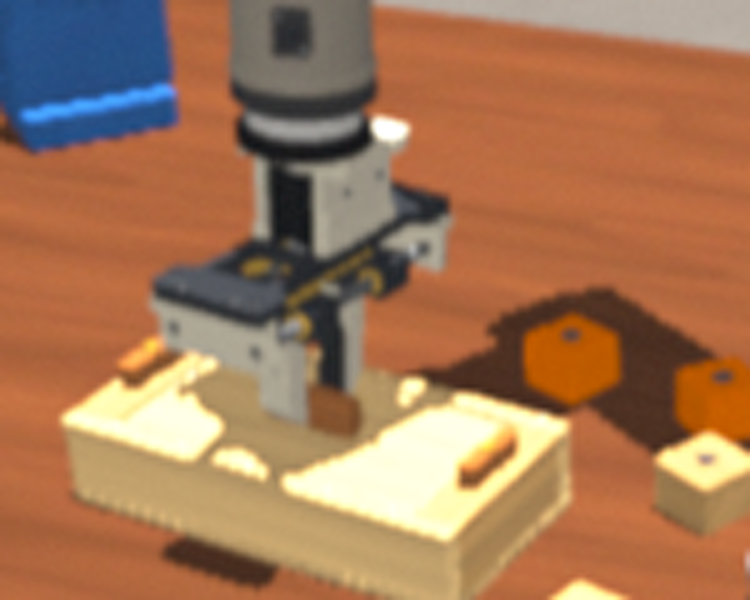

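send_rows(commands=[[[0.005,0.003,0,0,0.02],[0.0005,0,0,0,0.005],[0,0,0,0,0.005],[0,0,0,0,0.005],[0,0,0,0,0.005]]])

```text
time: 15.22
tool_pos: [517.0, -258.7, 61.3]
tcp_rot: [-0.378, 1.499, -0.54]
contact_force: [-1.3, 0.9, 1.1]
grip_width: 16.0
```

```bash
python3 -c "
from h import *
o,R=go(516.8,-258,60,-9.4)"
```

```text
t 15.22 p [ 517.  -258.7   61.3] tx [ 0.061 -0.037 -0.997] ty [ 0.162  0.986 -0.026] tz [ 0.985 -0.16   0.066] F [-1.3  0.9  1.1] w 16.0 q [-0.6   0.58  1.65  0.01  0.85 -0.44]
jaw -9.24 shift now [ 1.2  0.7 -0.4]
turn 0.16 shift after turn [ 1.2  0.7 -0.4]
```

send_rows(commands=[[[-0.006,0,0.0004,0,0.005],[-0.01,0,0.0006,0,0.005],[-0.015,0,0.001,0,0.005],[-0.015,0,0.001,0,0.005],[-0.015,0,0.001,0,0.005],[-0.005,0,0,0,0.005]]])

```text
time: 15.72
tool_pos: [516.8, -256.4, 132.2]
tcp_rot: [-0.372, 1.5, -0.534]
contact_force: [0.2, -0.5, -0.7]
grip_width: 16.1
```

```bash
python3 -c "
from h import *
o,R=go(522.2,267.3,110,-1.3)
c=optics.capture('scene');crop(c,135,115,150,120,5,'pics/b7s.png')"
```

```text
t 15.72 p [ 516.8 -256.4  132.2] tx [ 0.061 -0.036 -0.998] ty [ 0.162  0.986 -0.026] tz [ 0.985 -0.16   0.066] F [ 0.2 -0.5 -0.7] w 16.1 q [-0.6   0.49  1.58  0.01  1.01 -0.44]
jaw -9.24 shift now [  3.7 518.1 -80. ]
turn -7.94 shift after turn [  3.7 524.2  -7.7]
```

View pics/b7s.png

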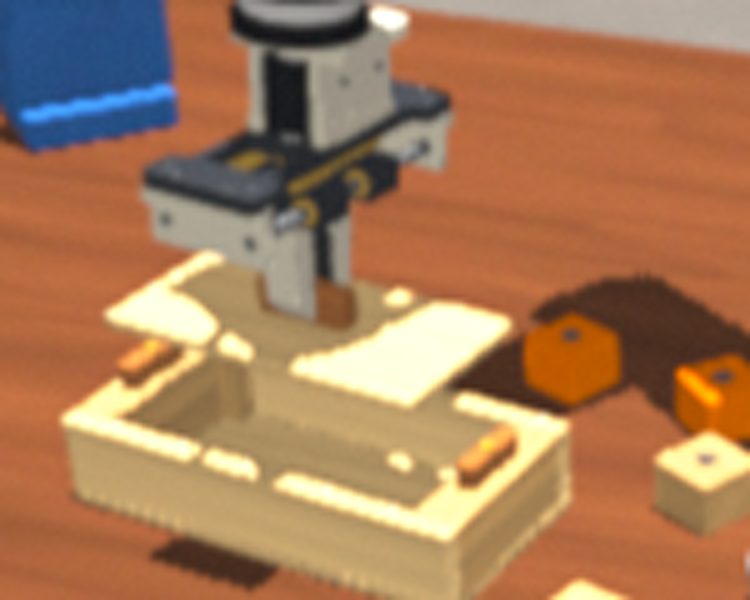

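The panel is out, level and clear of the box. I'll carry it to the board.

send_rows(commands=[[[-0.002,0,0,-4,0.005],[0,0.01,0,-4,0.005],[0,0.02,0,0,0.005],[0,0.028,-0.001,0,0.005],[0,0.028,-0.001,0,0.005],[0,0.028,-0.001,0,0.005],[0,0.028,0,0,0.005],[0,0.028,0,0,0.005],[0,0.028,0,0,0.005],[0,0.028,0,0,0.005]]])

```text
time: 16.6
tool_pos: [517.4, -27.6, 124.1]
tcp_rot: [-0.543, 1.497, -0.568]
contact_force: [-0.4, 0.4, -1.9]
grip_width: 16.0
```

```bash
python3 -c "
from h import *
o,R=go(522.2,267.3,110,-1.3)"
```

```text
t 16.6 p [517.4 -27.6 124.1] tx [ 0.062 -0.04  -0.997] ty [ 0.026  0.999 -0.038] tz [ 0.998 -0.024  0.063] F [-0.4  0.4 -1.9] w 16.0 q [-0.18  0.41  1.74 -0.03  0.92 -0.14]
jaw -1.36 shift now [  2.7 295.2  -3.1]
turn -0.06 shift after turn [  2.7 295.2  -2.8]
```

send_rows(commands=[[[0,0.028,0,0,0.005],[0,0.028,0,0,0.005],[0,0.028,0,0,0.005],[0,0.028,0,0,0.005],[0,0.028,0,0,0.005],[0,0.028,0,0,0.005],[0,0.028,0,0,0.005],[0,0.028,-0.001,0,0.005],[0,0.025,-0.001,0,0.005],[0,0.015,-0.001,0,0.005]]])

```text
time: 17.43
tool_pos: [516.7, 252.0, 109.6]
tcp_rot: [-0.571, 1.501, -0.594]
contact_force: [-0.4, -0.4, -2.4]
grip_width: 15.9
```

```bash
python3 -c "
from h import *
o,R=go(522.2,267.3,80,-1.3)"
```

```text
t 17.43 p [516.7 252.  109.6] tx [ 0.058 -0.039 -0.998] ty [ 0.025  0.999 -0.038] tz [ 0.998 -0.022  0.059] F [-0.4 -0.4 -2.4] w 15.9 q [ 0.35  0.53  1.57 -0.07  1.    0.41]
jaw -1.28 shift now [29.3 16.6  3.4]
turn 0.02 shift after turn [29.3 16.6  3.4]
```

send_rows(commands=[[[0.002,0.009,0.002,0,0.005],[0.008,0.003,0.001,0,0.005],[0.008,0.001,0,0,0.005],[0.006,0,0,0,0.005],[0.001,0,0,0,0.005],[0.001,0,0,0,0.005]]])

```text
time: 17.93
tool_pos: [520.5, 264.8, 78.2]
tcp_rot: [-0.62, 1.503, -0.64]
contact_force: [-0.0, -0.5, -1.9]
grip_width: 16.0
```

```bash
python3 -c "
from h import *
o,R=go(522.2,267.3,33,-1.3)
c=optics.capture('top');crop(c,120,175,140,100,5.5,'pics/c1.png')
c=optics.capture('scene');crop(c,310,160,140,130,5,'pics/c1s.png')"
```

```text
t 17.93 p [520.5 264.8  78.2] tx [ 0.054 -0.04  -0.998] ty [ 0.022  0.999 -0.039] tz [ 0.998 -0.02   0.055] F [-0.  -0.5 -1.9] w 16.0 q [ 0.37  0.59  1.57 -0.07  0.95  0.43]
jaw -1.12 shift now [45.   4.3 -0.8]
turn 0.18 shift after turn [45.   4.3 -0.8]
```

View pics/c1.png

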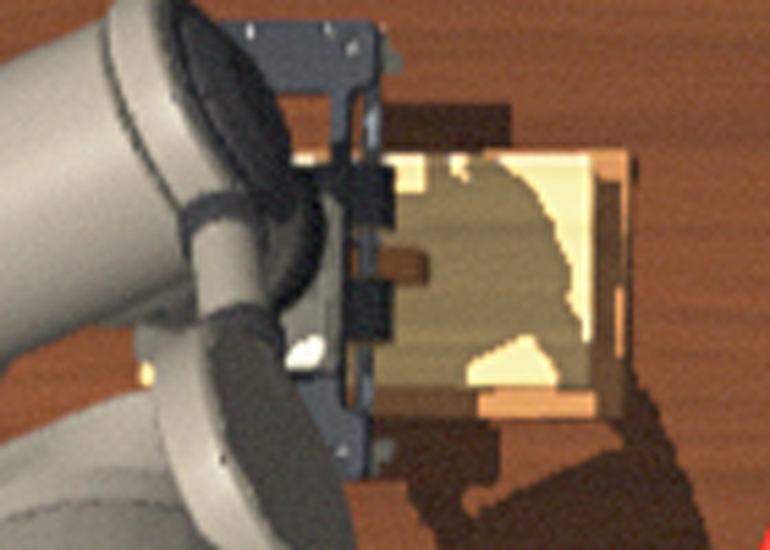

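View pics/c1s.png

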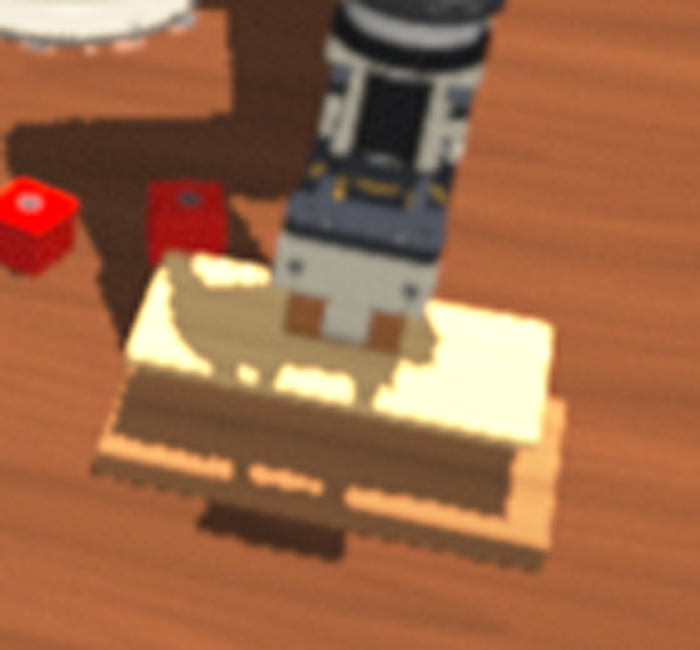

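```bash
python3 -c "
from seg import *
c=optics.capture('top')
for p in [(592,155),(590,385),(430,265)]: print(cast(c,back(p,120,175,5.5),72 if p[0]>500 else 94).round(1))
"
```

```text
[[572.5 160.3  72. ]]
[[465.7 160.7  72. ]]
[[519.4 229.7  94. ]]
```

send_rows(commands=[[[0.005,0.003,0,0,0.005],[0.01,0.001,0,0,0.005],[0.01,0,0,0,0.005],[0.008,0,0,0,0.005],[0.003,0,0,0,0.005]]])

```text
time: 18.5
tool_pos: [524.5, 267.7, 41.4]
tcp_rot: [-0.553, 1.5, -0.575]
contact_force: [-0.8, 0.3, -1.2]
grip_width: 16.1
```

```bash
python3 -c "
from h import *
o,R=go(522.2,267.3,33,-1.3)
c=optics.capture('scene');crop(c,310,160,140,130,5,'pics/c2s.png')"
```

```text
t 18.5 p [524.5 267.7  41.4] tx [ 0.059 -0.038 -0.998] ty [ 0.023  0.999 -0.037] tz [ 0.998 -0.021  0.06 ] F [-0.8  0.3 -1.2] w 16.1 q [ 0.37  0.64  1.59 -0.07  0.87  0.44]
jaw -1.2 shift now [ 8.3 -0.2 -2.8]
turn 0.1 shift after turn [ 8.3 -0.2 -2.7]
```

View pics/c2s.png

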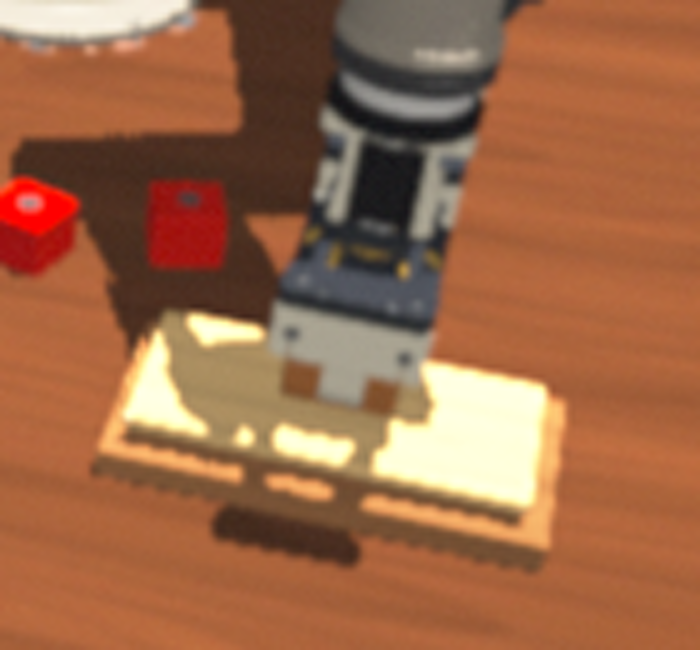

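send_rows(commands=[[[0.003,0,-0.001,0,0.005],[0.003,0,0,0,0.005],[0.002,0,0,0,0.005],[0.001,0,0,0,0.005]]])

```text
time: 18.88
tool_pos: [523.9, 267.4, 32.5]
tcp_rot: [-0.56, 1.501, -0.582]
contact_force: [-7.0, -2.4, 16.4]
grip_width: 16.1
```

```bash
python3 -c "
from h import *
o,R=go(523.5,268.4,33,-1.3)"
```

```text
t 18.88 p [523.9 267.4  32.5] tx [ 0.059 -0.039 -0.998] ty [ 0.023  0.999 -0.037] tz [ 0.998 -0.021  0.059] F [-7.  -2.4 16.4] w 16.1 q [ 0.37  0.65  1.6  -0.08  0.85  0.44]
jaw -1.2 shift now [-0.6  1.  -0.4]
turn 0.1 shift after turn [-0.6  1.  -0.4]
```

Contact reads 16 N. I'll release slowly.

send_rows(commands=[[[0,0,0,0,0.018],[0,0,0,0,0.024],[0,0,0,0,0.03],[0,0,0,0,0.04],[-0.01,0,0,0,0.045],[-0.02,0,0.001,0,0.045],[-0.02,0,0.001,0,0.045],[-0.015,0,0,0,0.06]]])

```text
time: 19.55
tool_pos: [520.8, 269.4, 99.0]
tcp_rot: [-0.613, 1.503, -0.635]
contact_force: [1.0, 0.3, -0.6]
grip_width: 48.1
```

```bash
python3 -c "
from h import *
o,R=go(453.5,-37.3,120)
c=optics.capture('top');crop(c,120,175,140,100,5.5,'pics/c3.png')
c=optics.capture('scene');crop(c,310,140,140,130,5,'pics/c3s.png')"
```

```text
t 19.55 p [520.8 269.4  99. ] tx [ 0.055 -0.04  -0.998] ty [ 0.023  0.999 -0.039] tz [ 0.998 -0.021  0.055] F [ 1.   0.3 -0.6] w 48.1 q [ 0.38  0.56  1.55 -0.07  1.    0.44]
jaw -1.2 shift now [ -12.3 -308.7  -59.6]
```

View pics/c3s.png

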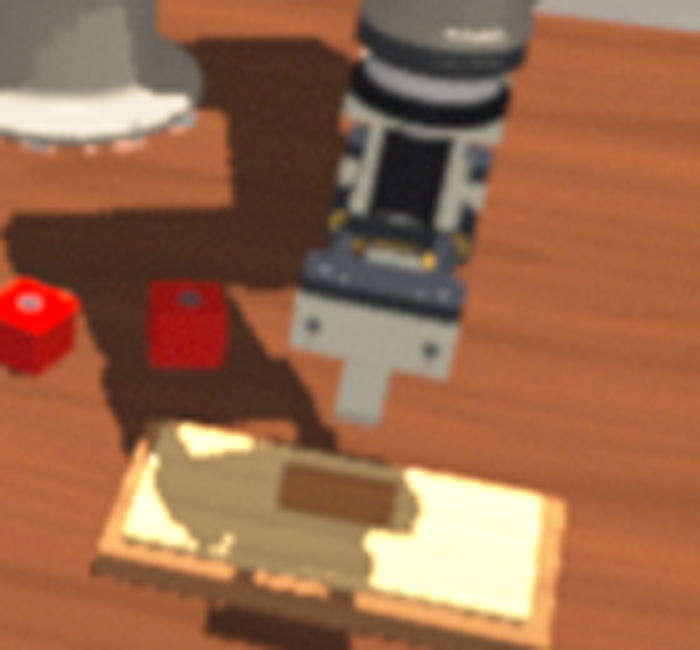

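The panel lies flat and released on the board. Next is the block.

send_rows(commands=[[[-0.01,0,0,7,0.065],[-0.002,0,0,7,0.065],[0,0,0,7,0.065],[0,0,0,6,0.065]]])

```text
time: 19.98
tool_pos: [520.7, 270.3, 112.4]
tcp_rot: [-0.071, 1.5, -0.578]
contact_force: [0.0, 0.2, -0.2]
grip_width: 64.8
```

```bash
python3 -c "
from h import *
o,R=go(453.5,-37.3,90,-28.5)"
```

```text
t 19.98 p [520.7 270.3 112.4] tx [ 0.059 -0.038 -0.998] ty [ 0.486  0.874 -0.005] tz [ 0.872 -0.484  0.07 ] F [ 0.   0.2 -0.2] w 64.8 q [ 0.38  0.55  1.54 -0.07  1.02  0.92]
jaw -29.06 shift now [  30.2 -301.4   88.8]
turn -0.56 shift after turn [  30.2 -302.3   85.9]
```

send_rows(commands=[[[0,-0.025,0.008,0,0.065],[0,-0.03,0.009,0,0.065],[0,-0.03,0.009,0,0.065],[0,-0.03,0.009,0,0.065],[0,-0.03,0.009,0,0.065],[0,-0.03,0.009,0,0.065],[0,-0.03,0.009,0,0.065],[0,-0.03,0.009,0,0.065],[0.004,-0.03,0.009,0,0.065],[0.004,-0.02,0.004,0,0.065]]])

```text
time: 20.82
tool_pos: [449.5, -26.8, 106.3]
tcp_rot: [-0.079, 1.503, -0.585]
contact_force: [0.7, -0.2, -0.4]
grip_width: 64.9
```

send_rows(commands=[[[0.004,-0.008,0,0,0.065],[0.004,-0.002,0,0,0.065],[0.001,0,0,0,0.065]]])

```text
time: 21.07
tool_pos: [443.0, -39.3, 95.6]
tcp_rot: [-0.094, 1.505, -0.606]
contact_force: [-0.6, 0.6, 0.2]
grip_width: 64.8
```

```bash
python3 -c "
from h import *
o,R=go(453.5,-37.3,10,-28.5)"
```

```text
t 21.07 p [443.  -39.3  95.6] tx [ 0.054 -0.037 -0.998] ty [ 0.49   0.872 -0.006] tz [ 0.87  -0.489  0.065] F [-0.6  0.6  0.2] w 64.8 q [-0.24  0.34  1.96 -0.03  0.78  0.29]
jaw -29.33 shift now [85.9  7.4  2.5]
turn -0.83 shift after turn [85.9  7.4  2.6]
```

send_rows(commands=[[[0.01,0.007,0.003,-0.8,0.065],[0.015,0,0,0,0.065],[0.015,0,0,0,0.065],[0.012,0,0,0,0.065],[0.006,0,0,0,0.065],[0.001,0,0,0,0.065]]])

```text
time: 21.57
tool_pos: [454.9, -30.5, 33.7]
tcp_rot: [-0.08, 1.504, -0.572]
contact_force: [-0.1, 0.1, 0.8]
grip_width: 64.9
```

```bash
python3 -c "
from h import *
o,R=go(453.5,-37.3,10,-28.5)
c=optics.capture('scene');crop(c,205,135,150,110,5,'pics/d1s.png')"
```

```text
t 21.57 p [454.9 -30.5  33.7] tx [ 0.056 -0.036 -0.998] ty [ 0.472  0.881 -0.005] tz [ 0.88  -0.471  0.066] F [-0.1  0.1  0.8] w 64.9 q [-0.22  0.47  1.99 -0.04  0.62  0.3 ]
jaw -28.15 shift now [23.9 -6.6  0.4]
turn 0.35 shift after turn [23.9 -6.6  0.4]
```

View pics/d1s.png

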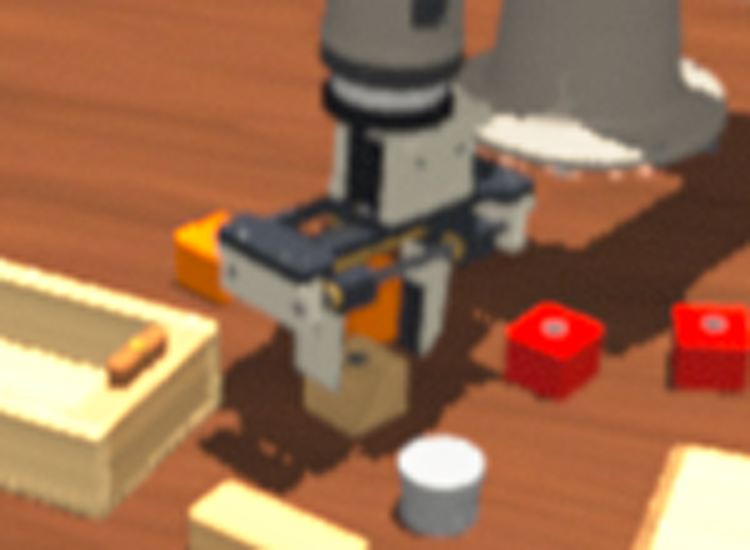

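send_rows(commands=[[[0.005,-0.006,0,0,0.065],[0.008,0,0,0,0.065],[0.006,0,0,0,0.065],[0.002,0,0,0,0.065]]])

```text
time: 21.95
tool_pos: [454.8, -36.3, 13.2]
tcp_rot: [-0.059, 1.5, -0.548]
contact_force: [-0.2, -0.4, -1.1]
grip_width: 65.3
```

```bash
python3 -c "
from h import *
o,R=go(453.5,-37.3,11,-28.5)"
```

```text
t 21.95 p [454.8 -36.3  13.2] tx [ 0.06  -0.037 -0.998] ty [ 0.47   0.882 -0.004] tz [ 0.88  -0.469  0.07 ] F [-0.2 -0.4 -1.1] w 65.3 q [-0.23  0.51  2.01 -0.04  0.56  0.29]
jaw -28.05 shift now [ 2.1 -1.5 -0.8]
turn 0.45 shift after turn [ 2.1 -1.5 -0.8]
```

send_rows(commands=[[[0.001,-0.001,-0.001,0,0.05],[0,0,0,0,0.03],[0,0,0,0,0.03],[0,0,0,0,0.03],[-0.003,0,0,0,0.03],[-0.012,0,0.001,0,0.03],[-0.02,0,0.001,0,0.03],[-0.025,0,0.001,0,0.03],[-0.02,0,0.001,0,0.03],[-0.005,0,0,0,0.03]]])

```text
time: 22.78
tool_pos: [450.2, -35.5, 99.8]
tcp_rot: [-0.079, 1.505, -0.57]
contact_force: [0.7, -0.8, 0.3]
grip_width: 44.5
```

```bash
python3 -c "
from h import *
from numpy import sin,cos
yaw=-0.163
print([516.5-sin(yaw)*s for s in (68,0,-68)],[-258.4+cos(yaw)*s for s in (68,0,-68)])
o,R=go(527.5,-191.3,100,-9.4)"
```

```text
[np.float64(527.5349833621513), np.float64(516.5), np.float64(505.46501663784875)] [np.float64(-191.30134768717744), np.float64(-258.4), np.float64(-325.4986523128225)]
t 22.78 p [450.2 -35.5  99.8] tx [ 0.055 -0.035 -0.998] ty [ 0.472  0.882 -0.005] tz [ 0.88  -0.47   0.066] F [ 0.7 -0.8  0.3] w 44.5 q [-0.23  0.34  1.94 -0.03  0.8   0.28]
jaw -28.12 shift now [   9.6 -100.9  141.3]
turn -18.72 shift after turn [   9.6 -140.9  101.5]
```

send_rows(commands=[[[0,0,0,-6,0.03],[0,0,0,-6,0.03],[0,-0.01,0.007,-6,0.03],[0,-0.02,0.014,0,0.03],[0,-0.025,0.019,0,0.03],[0,-0.025,0.019,0,0.03],[0,-0.025,0.019,0,0.03],[0,-0.018,0.014,0,0.03],[0,-0.008,0.006,0,0.03],[0,0,0,0,0.03]]])

```text
time: 23.62
tool_pos: [525.6, -185.5, 108.2]
tcp_rot: [-0.394, 1.503, -0.551]
contact_force: [0.0, 0.0, -0.1]
grip_width: 45.0
```

```bash
python3 -c "
from h import *
o,R=go(527.5,-191.3,80,-9.4)"
```

```text
t 23.62 p [ 525.6 -185.5  108.2] tx [ 0.057 -0.035 -0.998] ty [ 0.157  0.987 -0.026] tz [ 0.986 -0.155  0.062] F [ 0.   0.  -0.1] w 45.0 q [-0.47  0.49  1.66 -0.01  0.93 -0.31]
jaw -8.96 shift now [28.4 -4.7  1.1]
turn 0.44 shift after turn [28.4 -4.7  1.1]
```

send_rows(commands=[[[0.005,-0.004,0.001,0.4,0.03],[0.01,0,0,0,0.03],[0.008,0,0,0,0.03],[0.002,0,0,0,0.03]]])

```text
time: 23.95
tool_pos: [524.9, -187.2, 79.9]
tcp_rot: [-0.381, 1.508, -0.545]
contact_force: [0.3, 1.3, -0.4]
grip_width: 44.6
```

```bash
python3 -c "
from h import *
o,R=go(527.5,-191.3,19,-9.4)
c=optics.capture('top');crop(c,320,170,150,100,5,'pics/d2.png')
c=optics.capture('scene');crop(c,135,115,150,120,5,'pics/d2s.png')"
```

```text
t 23.95 p [ 524.9 -187.2   79.9] tx [ 0.054 -0.033 -0.998] ty [ 0.164  0.986 -0.023] tz [ 0.985 -0.162  0.059] F [ 0.3  1.3 -0.4] w 44.6 q [-0.48  0.53  1.68 -0.01  0.87 -0.31]
jaw -9.34 shift now [61.  -2.2 -0.3]
turn 0.06 shift after turn [61.  -2.2 -0.3]
```

View pics/d2.png

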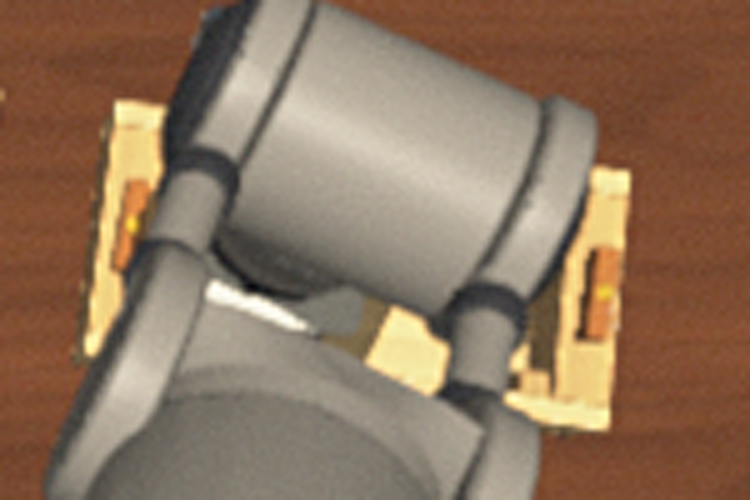

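View pics/d2s.png

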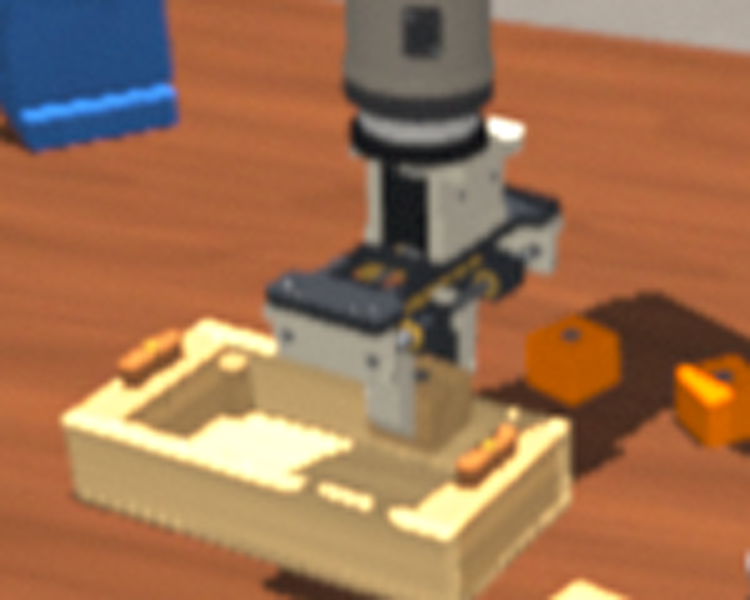

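send_rows(commands=[[[0.008,-0.003,0,0,0.03],[0.012,0,0,0,0.03],[0.012,0,0,0,0.03],[0.01,0,0,0,0.03],[0.006,0,0,0,0.03],[0.002,0,0,0,0.03]]])

```text
time: 24.55
tool_pos: [528.5, -191.2, 28.8]
tcp_rot: [-0.378, 1.504, -0.538]
contact_force: [0.2, 0.2, -0.7]
grip_width: 44.4
```

```bash
python3 -c "
from h import *
o,R=go(527.5,-191.3,19,-9.4)"
```

```text
t 24.55 p [ 528.5 -191.2   28.8] tx [ 0.058 -0.034 -0.998] ty [ 0.161  0.987 -0.025] tz [ 0.985 -0.159  0.062] F [ 0.2  0.2 -0.7] w 44.4 q [-0.48  0.61  1.71 -0.01  0.76 -0.32]
jaw -9.15 shift now [ 9.7 -0.  -1.6]
turn 0.25 shift after turn [ 9.7 -0.  -1.6]
```

send_rows(commands=[[[0.003,0,-0.001,0,0.03],[0.004,0,0,0,0.03],[0.003,0,0,0,0.03]]])

```text
time: 24.8
tool_pos: [528.4, -191.5, 18.3]
tcp_rot: [-0.377, 1.503, -0.538]
contact_force: [-0.6, 0.1, -0.8]
grip_width: 44.4
```

```bash
python3 -c "
from h import *
o,R=go(527.5,-191.3,19,-9.4)"
```

```text
t 24.8 p [ 528.4 -191.5   18.3] tx [ 0.058 -0.035 -0.998] ty [ 0.16   0.987 -0.025] tz [ 0.985 -0.159  0.063] F [-0.6  0.1 -0.8] w 44.4 q [-0.48  0.62  1.72 -0.01  0.73 -0.32]
jaw -9.14 shift now [-0.7  0.1 -0.9]
turn 0.26 shift after turn [-0.7  0.1 -0.9]
```

send_rows(commands=[[[0.002,0,0,0,0.03],[0.002,0,0,0,0.03]]])

```text
time: 24.97
tool_pos: [528.6, -191.9, 17.2]
tcp_rot: [-0.383, 1.502, -0.543]
contact_force: [-9.8, 6.3, 31.0]
grip_width: 44.4
```

Contact. I'll release.

send_rows(commands=[[[-0.001,0,0,0,0.046],[-0.0005,0,0,0,0.05],[0,0,0,0,0.054],[0,0,0,0,0.054],[-0.01,0,0.001,0,0.054],[-0.02,0,0.001,0,0.054],[-0.025,0,0.001,0,0.054],[-0.02,0,0.001,0,0.054],[-0.01,0,0,0,0.054],[0,0,0,0,0.065]]])

```text
time: 25.8
tool_pos: [527.7, -189.5, 110.4]
tcp_rot: [-0.381, 1.501, -0.541]
contact_force: [0.3, -0.3, 0.6]
grip_width: 57.4
```

```bash
python3 -c "
from h import *
o,R=go(539.8,39.5,110)
c=optics.capture('scene');crop(c,135,115,150,120,5,'pics/d3s.png')"
```

```text
t 25.8 p [ 527.7 -189.5  110.4] tx [ 0.059 -0.036 -0.998] ty [ 0.16   0.987 -0.026] tz [ 0.985 -0.159  0.064] F [ 0.3 -0.3  0.6] w 57.4 q [-0.48  0.49  1.65 -0.01  0.94 -0.32]
jaw -9.14 shift now [ -7.  227.9 -24.4]
```

View pics/d3s.png

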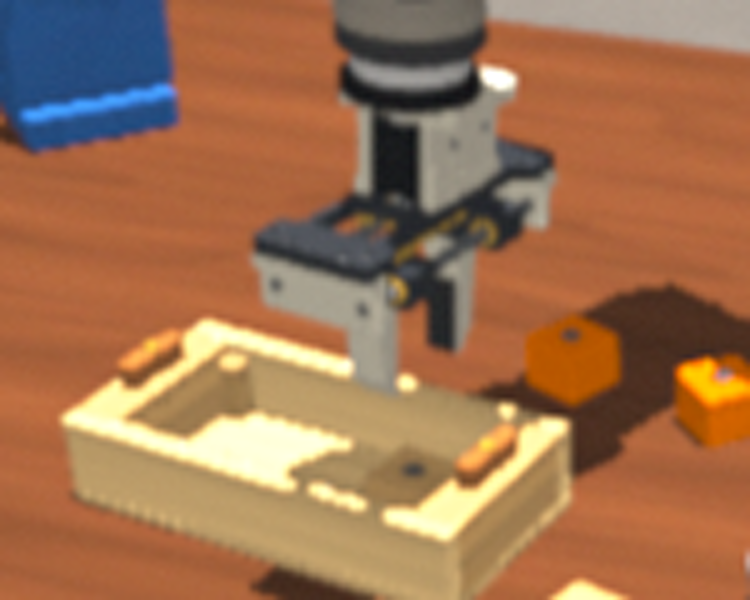

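The block stands flat in the left part of the box. Now the tin.

send_rows(commands=[[[0,0.015,-0.001,0,0.062],[0,0.025,-0.003,0,0.062],[0,0.03,-0.003,0,0.062],[0,0.03,-0.003,0,0.062],[0,0.03,-0.003,0,0.062],[0,0.03,-0.003,0,0.062],[0.004,0.025,-0.003,0,0.062],[0.005,0.02,-0.003,0,0.062],[0.005,0.01,-0.001,0,0.062],[0.002,0.003,0,0,0.062]]])

```text
time: 26.68
tool_pos: [538.1, 36.2, 78.3]
tcp_rot: [-0.452, 1.51, -0.618]
contact_force: [0.2, 0.1, 0.6]
grip_width: 61.7
```

```bash
python3 -c "
from h import *
o,R=go(539.8,39.5,11)"
```

```text
t 26.68 p [538.1  36.2  78.3] tx [ 0.049 -0.035 -0.998] ty [ 0.165  0.986 -0.027] tz [ 0.985 -0.164  0.055] F [0.2 0.1 0.6] w 61.7 q [-0.06  0.51  1.72 -0.04  0.86  0.14]
jaw -9.44 shift now [67.1  5.4 -2.5]
```

send_rows(commands=[[[0.008,0.003,-0.002,0,0.062],[0.012,0.001,0,0,0.062],[0.012,0,0,0,0.062],[0.012,0,0,0,0.062],[0.006,0,0,0,0.062],[0.001,0,0,0,0.062]]])

```text
time: 27.18
tool_pos: [538.4, 34.7, 21.2]
tcp_rot: [-0.499, 1.512, -0.667]
contact_force: [-0.2, -0.1, -0.1]
grip_width: 61.8
```

```bash
python3 -c "
from h import *
o,R=go(539.8,39.5,11)
c=optics.capture('scene');crop(c,225,165,150,120,5,'pics/e1s.png')"
```

```text
t 27.18 p [538.4  34.7  21.2] tx [ 0.046 -0.036 -0.998] ty [ 0.168  0.985 -0.028] tz [ 0.985 -0.166  0.051] F [-0.2 -0.1 -0.1] w 61.8 q [-0.06  0.6   1.76 -0.05  0.73  0.15]
jaw -9.58 shift now [10.1  5.2  0.1]
```

View pics/e1s.png

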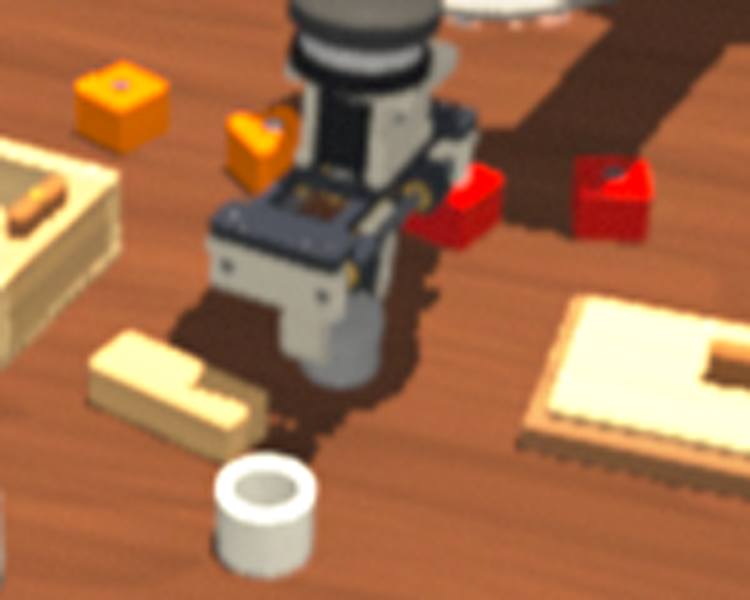

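send_rows(commands=[[[0.004,0.005,0,0,0.062],[0.004,0.001,0,0,0.062],[0.001,0,0,0,0.062],[0,0,0,0,0.05],[0,0,0,0,0.04],[0,0,0,0,0.03]]])

```text
time: 27.73
tool_pos: [541.2, 39.8, 13.0]
tcp_rot: [-0.473, 1.51, -0.643]
contact_force: [0.3, -0.4, -0.2]
grip_width: 46.4
```

```bash
python3 -c "
from h import *
o,R=go(539.8,39.5,11)"
```

```text
t 27.73 p [541.2  39.8  13. ] tx [ 0.049 -0.037 -0.998] ty [ 0.169  0.985 -0.028] tz [ 0.984 -0.168  0.054] F [ 0.3 -0.4 -0.2] w 46.4 q [-0.05  0.62  1.76 -0.05  0.72  0.16]
jaw -9.67 shift now [ 2.  -0.4 -1.4]
```

send_rows(commands=[[[0,0,0,0,0.03],[-0.004,0,0,0,0.03],[-0.012,0,0.001,0,0.03],[-0.02,0,0.001,0,0.03],[-0.025,0,0.001,0,0.03],[-0.02,0,0.001,0,0.03],[-0.006,0,0,0,0.03]]])

```text
time: 28.32
tool_pos: [539.0, 42.5, 102.8]
tcp_rot: [-0.525, 1.514, -0.694]
contact_force: [0.8, 0.5, 0.5]
grip_width: 45.9
```

```bash
python3 -c "
from h import *
o,R=go(516.5,-258.4,110,-9.4)"
```

```text
t 28.32 p [539.   42.5 102.8] tx [ 0.044 -0.036 -0.998] ty [ 0.169  0.985 -0.028] tz [ 0.985 -0.168  0.049] F [0.8 0.5 0.5] w 45.9 q [-0.04  0.48  1.69 -0.04  0.93  0.15]
jaw -9.66 shift now [   2.8 -300.5   28.7]
turn -0.26 shift after turn [   2.8 -300.6   27.3]
```

send_rows(commands=[[[0,-0.015,0.001,0,0.03],[0,-0.025,0.002,0,0.03],[0,-0.03,0.003,0,0.03],[0,-0.03,0.003,0,0.03],[0,-0.03,0.003,0,0.03],[0,-0.03,0.003,0,0.03],[0,-0.03,0.003,0,0.03],[0,-0.03,0.003,0,0.03],[0,-0.03,0.003,0,0.03],[0,-0.025,0.002,0,0.03]]])

```text
time: 29.15
tool_pos: [517.5, -238.2, 112.1]
tcp_rot: [-0.459, 1.512, -0.618]
contact_force: [1.0, -0.6, -0.1]
grip_width: 45.9
```

```bash
python3 -c "
from h import *
o,R=go(516.5,-258.4,90,-9.4)"
```

```text
t 29.15 p [ 517.5 -238.2  112.1] tx [ 0.048 -0.034 -0.998] ty [ 0.159  0.987 -0.026] tz [ 0.986 -0.158  0.052] F [ 1.  -0.6 -0.1] w 45.9 q [-0.56  0.51  1.61 -0.    0.97 -0.4 ]
jaw -9.08 shift now [ 22.7 -19.5   1. ]
turn 0.32 shift after turn [ 22.7 -19.5   1.1]
```

send_rows(commands=[[[0,-0.01,0,0.3,0.03],[0.006,-0.003,0,0,0.03],[0.008,-0.001,0,0,0.03],[0.004,0,0,0,0.03],[0.001,0,0,0,0.03]]])

```text
time: 29.57
tool_pos: [514.4, -255.9, 89.8]
tcp_rot: [-0.457, 1.514, -0.627]
contact_force: [0.1, 0.3, -1.3]
grip_width: 45.9
```

```bash
python3 -c "
from h import *
o,R=go(516.5,-258.4,19,-9.4)
c=optics.capture('scene');crop(c,135,115,150,120,5,'pics/e2s.png')"
```

```text
t 29.57 p [ 514.4 -255.9   89.8] tx [ 0.046 -0.033 -0.998] ty [ 0.17   0.985 -0.025] tz [ 0.984 -0.169  0.051] F [ 0.1  0.3 -1.3] w 45.9 q [-0.59  0.54  1.62 -0.    0.93 -0.42]
jaw -9.72 shift now [70.9 -0.4 -1.1]
turn -0.32 shift after turn [70.9 -0.4 -1.1]
```

View pics/e2s.png

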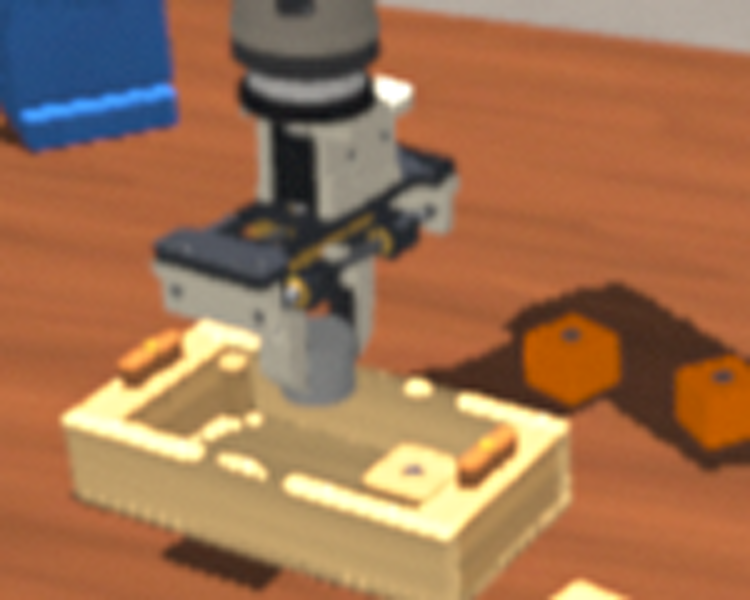

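send_rows(commands=[[[0.008,0,-0.001,0,0.03],[0.012,0,0,0,0.03],[0.014,0,0,0,0.03],[0.012,0,0,0,0.03],[0.009,0,0,0,0.03],[0.005,0,0,0,0.03],[0.002,0,0,0,0.03]]])

```text
time: 30.2
tool_pos: [518.0, -251.0, 23.8]
tcp_rot: [-0.443, 1.514, -0.604]
contact_force: [0.5, 0.3, -1.6]
grip_width: 46.2
```

```bash
python3 -c "
from h import *
o,R=go(516.5,-258.4,19,-9.4)"
```

```text
t 30.2 p [ 518.  -251.    23.8] tx [ 0.046 -0.032 -0.998] ty [ 0.161  0.987 -0.024] tz [ 0.986 -0.16   0.051] F [ 0.5  0.3 -1.6] w 46.2 q [-0.58  0.64  1.67 -0.    0.78 -0.42]
jaw -9.19 shift now [ 5.  -7.4 -0.5]
turn 0.21 shift after turn [ 5.  -7.4 -0.5]
```

send_rows(commands=[[[0,-0.006,0,0,0.03],[0.001,-0.001,0,0,0.03],[0.002,0,0,0,0.03],[0.002,0,0,0,0.03]]])

```text
time: 30.53
tool_pos: [517.8, -258.8, 19.6]
tcp_rot: [-0.443, 1.512, -0.603]
contact_force: [0.1, 0.2, -0.1]
grip_width: 45.9
```

```bash
python3 -c "
from h import *
o,R=go(516.5,-258.4,19,-9.4)"
```

```text
t 30.53 p [ 517.8 -258.8   19.6] tx [ 0.048 -0.033 -0.998] ty [ 0.16   0.987 -0.025] tz [ 0.986 -0.159  0.053] F [ 0.1  0.2 -0.1] w 45.9 q [-0.6   0.65  1.66 -0.    0.78 -0.44]
jaw -9.14 shift now [ 0.5  0.2 -1.4]
turn 0.26 shift after turn [ 0.5  0.2 -1.4]
```

send_rows(commands=[[[0.002,0,-0.001,0,0.03],[0.002,0,0,0,0.03]]])

```text
time: 30.7
tool_pos: [517.8, -258.9, 18.7]
tcp_rot: [-0.43, 1.51, -0.591]
contact_force: [-10.3, 6.8, 26.0]
grip_width: 45.9
```

send_rows(commands=[[[-0.001,0,0,0,0.047],[-0.0005,0,0,0,0.05],[0,0,0,0,0.055],[0,0,0,0,0.056],[-0.01,0,0.001,0,0.056],[-0.02,0,0.001,0,0.056],[-0.025,0,0.001,0,0.056],[-0.02,0,0.001,0,0.056],[-0.01,0,0,0,0.056],[0,0,0,0,0.065]]])

```text
time: 31.53
tool_pos: [517.4, -256.8, 112.1]
tcp_rot: [-0.429, 1.509, -0.591]
contact_force: [0.9, 0.5, -0.5]
grip_width: 59.7
```

```bash
python3 -c "
from h import *
o,R=go(699,45,110)
c=optics.capture('scene');crop(c,135,115,150,120,5,'pics/e3s.png')"
```

```text
t 31.53 p [ 517.4 -256.8  112.1] tx [ 0.052 -0.035 -0.998] ty [ 0.161  0.987 -0.026] tz [ 0.986 -0.16   0.056] F [ 0.9  0.5 -0.5] w 59.7 q [-0.59  0.52  1.59  0.    0.97 -0.43]
jaw -9.21 shift now [  1.  327.1 130.6]
```

View pics/e3s.png

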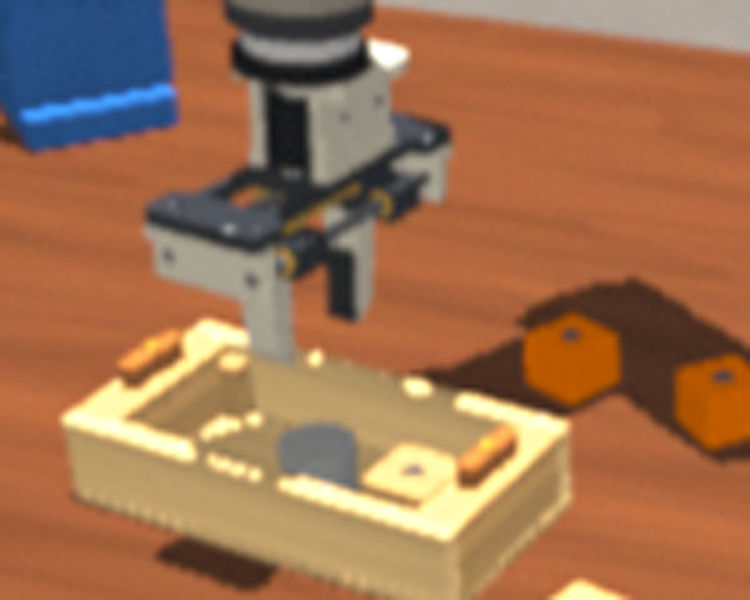

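The tin stands upright in the middle. Now the coupling.

send_rows(commands=[[[0,0.015,0.006,0,0.066],[0,0.025,0.01,0,0.066],[0,0.03,0.012,0,0.066],[0,0.03,0.012,0,0.066],[0,0.03,0.012,0,0.066],[0,0.03,0.012,0,0.066],[0,0.03,0.012,0,0.066],[0,0.03,0.012,0,0.066],[0,0.03,0.012,0,0.066],[0,0.025,0.01,0,0.066]]])

```text
time: 32.42
tool_pos: [670.8, 2.3, 100.2]
tcp_rot: [-0.559, 1.521, -0.732]
contact_force: [-0.1, 0.4, 0.4]
grip_width: 65.8
```

```bash
python3 -c "
from h import *
o,R=go(699,45,80)"
```

```text
t 32.42 p [670.8   2.3 100.2] tx [ 0.037 -0.033 -0.999] ty [ 0.172  0.985 -0.026] tz [ 0.984 -0.171  0.042] F [-0.1  0.4  0.4] w 65.8 q [-0.1   0.7   1.28 -0.03  1.12  0.09]
jaw -9.86 shift now [19.8 47.5 19.6]
```

send_rows(commands=[[[0,0.02,0.008,0,0.066],[0,0.015,0.006,0,0.066],[0.004,0.005,0.003,0,0.066],[0.006,0,0,0,0.066],[0.003,0,0,0,0.066]]])

```text
time: 32.83
tool_pos: [695.3, 46.8, 79.2]
tcp_rot: [-0.644, 1.527, -0.809]
contact_force: [-0.0, -0.2, -0.2]
grip_width: 66.0
```

```bash
python3 -c "
from h import *
o,R=go(699,45,12)
c=optics.capture('scene');crop(c,205,165,150,130,5,'pics/f1s.png')"
```

```text
t 32.83 p [695.3  46.8  79.2] tx [ 0.03  -0.031 -0.999] ty [ 0.165  0.986 -0.026] tz [ 0.986 -0.164  0.035] F [-0.  -0.2 -0.2] w 66.0 q [-0.03  0.77  1.2  -0.03  1.14  0.15]
jaw -9.43 shift now [67.3  0.6  1.6]
```

View pics/f1s.png

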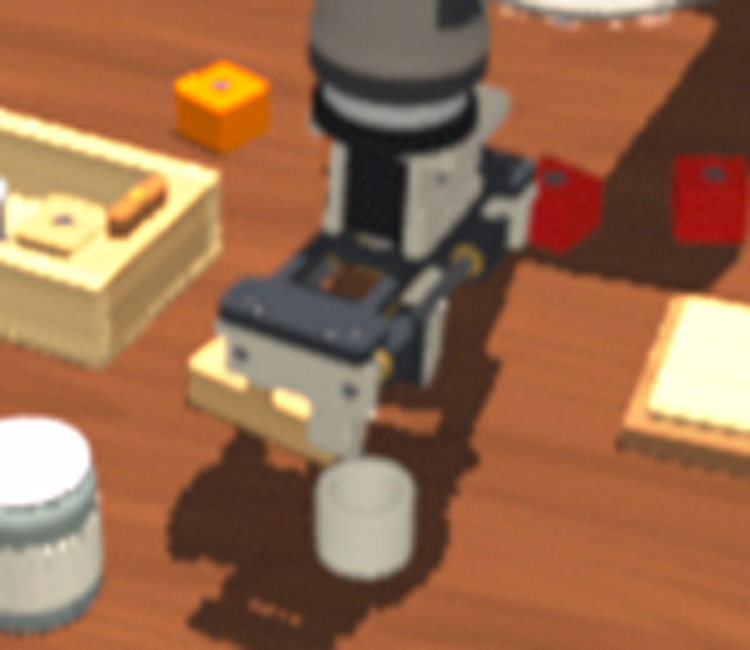

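send_rows(commands=[[[0.008,0,0.002,0,0.066],[0.012,0,0,0,0.066],[0.012,0,0,0,0.066],[0.01,0,0,0,0.066],[0.008,0,0,0,0.066],[0.003,0,0,0,0.066],[0.001,0,0,0,0.066]]])

```text
time: 33.47
tool_pos: [696.0, 38.4, 17.1]
tcp_rot: [-0.761, 1.531, -0.933]
contact_force: [0.1, -0.1, -0.3]
grip_width: 66.1
```

```bash
python3 -c "
from h import *
o,R=go(699,45,12)"
```

```text
t 33.47 p [696.   38.4  17.1] tx [ 0.024 -0.032 -0.999] ty [ 0.171  0.985 -0.028] tz [ 0.985 -0.171  0.029] F [ 0.1 -0.1 -0.3] w 66.1 q [-0.04  0.84  1.24 -0.04  1.04  0.15]
jaw -9.83 shift now [5.  7.2 1.7]
```

send_rows(commands=[[[0.002,0.006,0.002,0,0.066],[0.002,0.001,0,0,0.066],[0.001,0,0,0,0.066]]])

```text
time: 33.72
tool_pos: [699.9, 45.3, 11.7]
tcp_rot: [-0.748, 1.531, -0.921]
contact_force: [0.4, -0.6, -0.2]
grip_width: 65.5
```

```bash
python3 -c "
from h import *
o,R=go(699,45,12)"
```

```text
t 33.72 p [699.9  45.3  11.7] tx [ 0.024 -0.032 -0.999] ty [ 0.172  0.985 -0.027] tz [ 0.985 -0.171  0.03 ] F [ 0.4 -0.6 -0.2] w 65.5 q [-0.03  0.85  1.23 -0.04  1.04  0.16]
jaw -9.85 shift now [-0.3 -0.5 -0.8]
```

send_rows(commands=[[[0,0,0,0,0.05],[0,0,0,0,0.035],[0,0,0,0,0.03],[0,0,0,0,0.03],[-0.004,0,0,0,0.03],[-0.012,0,0,0,0.03],[-0.02,0,0,0,0.03],[-0.025,0,0,0,0.03],[-0.025,0,0,0,0.03],[-0.01,0,0,0,0.03]]])

```text
time: 34.55
tool_pos: [696.1, 49.1, 112.7]
tcp_rot: [-0.824, 1.533, -0.996]
contact_force: [0.8, 0.2, 0.6]
grip_width: 47.1
```

```bash
python3 -c "
from h import *
o,R=go(505.5,-325.5,115,-9.4)
c=optics.capture('scene');crop(c,205,165,150,130,5,'pics/f2s.png')"
```

```text
t 34.55 p [696.1  49.1 112.7] tx [ 0.021 -0.032 -0.999] ty [ 0.171  0.985 -0.028] tz [ 0.985 -0.17   0.026] F [0.8 0.2 0.6] w 47.1 q [-0.02  0.74  1.15 -0.03  1.23  0.16]
jaw -9.81 shift now [   5.7 -401.6 -123.9]
turn -0.41 shift after turn [   5.7 -400.7 -126.8]
```

View pics/f2s.png

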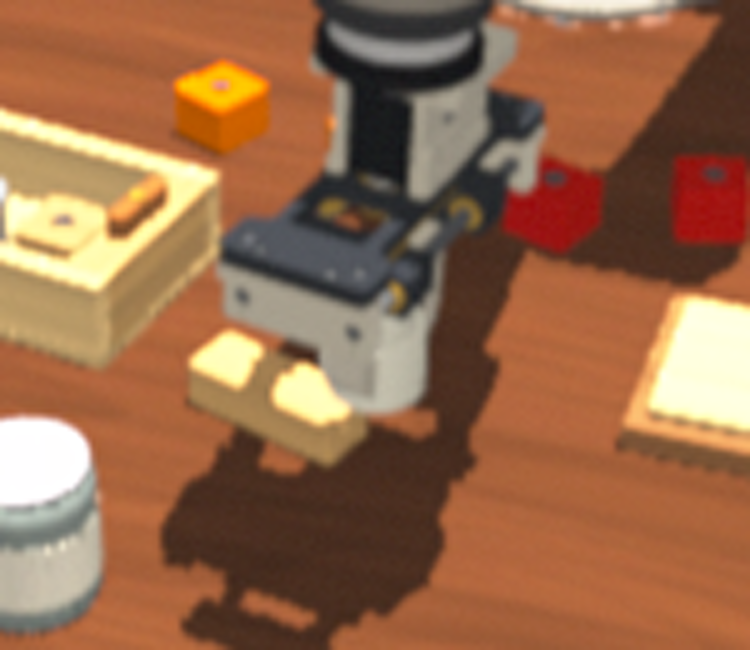

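send_rows(commands=[[[0,-0.015,-0.005,0,0.03],[0,-0.025,-0.008,0,0.03],[0,-0.03,-0.01,0,0.03],[0,-0.03,-0.01,0,0.03],[0,-0.03,-0.01,0,0.03],[0,-0.03,-0.01,0,0.03],[0,-0.03,-0.01,0,0.03],[0,-0.03,-0.01,0,0.03],[0,-0.03,-0.01,0,0.03],[0,-0.03,-0.01,0,0.03]]])

```text
time: 35.43
tool_pos: [552.2, -213.6, 114.8]
tcp_rot: [-0.711, 1.534, -0.872]
contact_force: [0.8, -1.5, -0.8]
grip_width: 46.7
```

```bash
python3 -c "
from h import *
o,R=go(505.5,-325.5,105,-9.4)"
```

```text
t 35.43 p [ 552.2 -213.6  114.8] tx [ 0.024 -0.028 -0.999] ty [ 0.16   0.987 -0.024] tz [ 0.987 -0.159  0.028] F [ 0.8 -1.5 -0.8] w 46.7 q [-0.49  0.55  1.52 -0.02  1.04 -0.32]
jaw -9.18 shift now [  11.9 -117.7  -28.6]
turn 0.22 shift after turn [  11.9 -117.8  -28.1]
```

send_rows(commands=[[[0,-0.028,-0.006,0,0.03],[0,-0.028,-0.006,0,0.03],[0,-0.025,-0.006,0,0.03],[0,-0.018,-0.005,0,0.03],[0,-0.008,-0.002,0,0.03],[0.003,-0.002,0,0,0.03],[0.003,0,0,0,0.03]]])

```text
time: 36.02
tool_pos: [501.8, -326.9, 107.2]
tcp_rot: [-0.783, 1.538, -0.952]
contact_force: [-0.8, 0.5, -0.5]
grip_width: 47.0
```

```bash
python3 -c "
from h import *
o,R=go(505.5,-325.5,80,-9.4)"
```

```text
t 36.02 p [ 501.8 -326.9  107.2] tx [ 0.019 -0.027 -0.999] ty [ 0.168  0.985 -0.023] tz [ 0.986 -0.168  0.023] F [-0.8  0.5 -0.5] w 47.0 q [-0.7   0.57  1.5  -0.01  1.04 -0.53]
jaw -9.67 shift now [27.2  2.6  2.7]
turn -0.27 shift after turn [27.2  2.6  2.7]
```

send_rows(commands=[[[0.006,0.002,0.003,0,0.03],[0.008,0,0,0,0.03],[0.008,0,0,0,0.03],[0.003,0,0,0,0.03],[0.001,0,0,0,0.03]]])

```text
time: 36.43
tool_pos: [507.5, -320.6, 76.3]
tcp_rot: [-0.781, 1.542, -0.945]
contact_force: [0.6, -0.2, 0.1]
grip_width: 47.0
```

```bash
python3 -c "
from h import *
o,R=go(505.5,-325.5,20,-9.4)
c=optics.capture('scene');crop(c,135,115,150,120,5,'pics/f3s.png')"
```

```text
t 36.43 p [ 507.5 -320.6   76.3] tx [ 0.017 -0.023 -1.   ] ty [ 0.163  0.986 -0.02 ] tz [ 0.986 -0.163  0.021] F [ 0.6 -0.2  0.1] w 47.0 q [-0.69  0.61  1.52 -0.01  0.98 -0.52]
jaw -9.37 shift now [56.4 -4.  -2.3]
turn 0.03 shift after turn [56.4 -4.  -2.3]
```

View pics/f3s.png

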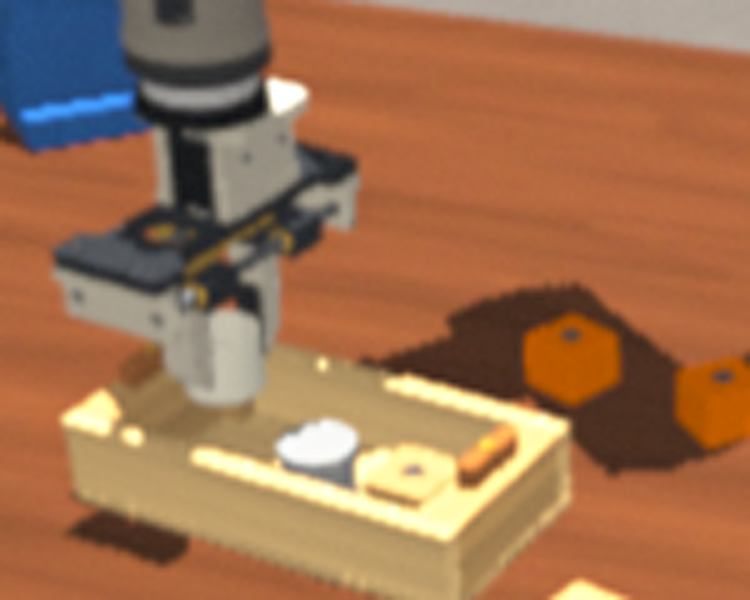

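send_rows(commands=[[[0.006,-0.004,-0.002,0,0.03],[0.01,0,0,0,0.03],[0.012,0,0,0,0.03],[0.012,0,0,0,0.03],[0.007,0,0,0,0.03],[0.002,0,0,0,0.03],[0.001,0,0,0,0.03]]])

```text
time: 37.07
tool_pos: [505.9, -326.0, 22.4]
tcp_rot: [-0.769, 1.54, -0.932]
contact_force: [0.7, -0.2, 0.3]
grip_width: 46.8
```

```bash
python3 -c "
from h import *
o,R=go(505.5,-325.5,19,-9.4)"
```

```text
t 37.07 p [ 505.9 -326.    22.4] tx [ 0.018 -0.024 -1.   ] ty [ 0.163  0.986 -0.021] tz [ 0.987 -0.162  0.022] F [ 0.7 -0.2  0.3] w 46.8 q [-0.7   0.69  1.56 -0.01  0.86 -0.53]
jaw -9.34 shift now [ 3.4  0.5 -0.5]
turn 0.06 shift after turn [ 3.4  0.5 -0.5]
```

send_rows(commands=[[[0.002,0,0,0,0.03],[0.002,0,0,0,0.03],[0.001,0,0,0,0.03]]])

```text
time: 37.32
tool_pos: [506.1, -326.3, 18.6]
tcp_rot: [-0.764, 1.54, -0.927]
contact_force: [-4.1, 4.1, 13.0]
grip_width: 46.9
```

send_rows(commands=[[[0,0,0,0,0.048],[-0.0005,0,0,0,0.052],[0,0,0,0,0.056],[0,0,0,0,0.057],[-0.01,0,0,0,0.057],[-0.02,0,0,0,0.057],[-0.025,0,0,0,0.057],[-0.025,0,0,0,0.057],[-0.025,0,0,0,0.057],[-0.02,0,0,0,0.057]]])

```text
time: 38.15
tool_pos: [502.0, -321.8, 148.6]
tcp_rot: [-0.82, 1.546, -0.983]
contact_force: [0.8, 0.1, -0.2]
grip_width: 57.0
```

```bash
python3 -c "
from h import *
o,R=go(400,0,230)
c=optics.capture('scene');crop(c,135,115,150,120,5,'pics/f4s.png')"
```

```text
t 38.15 p [ 502.  -321.8  148.6] tx [ 0.014 -0.021 -1.   ] ty [ 0.163  0.986 -0.018] tz [ 0.987 -0.163  0.017] F [ 0.8  0.1 -0.2] w 57.0 q [-0.69  0.53  1.45 -0.01  1.14 -0.53]
jaw -9.36 shift now [ -89.5  299.3 -151.6]
```

View pics/f4s.png

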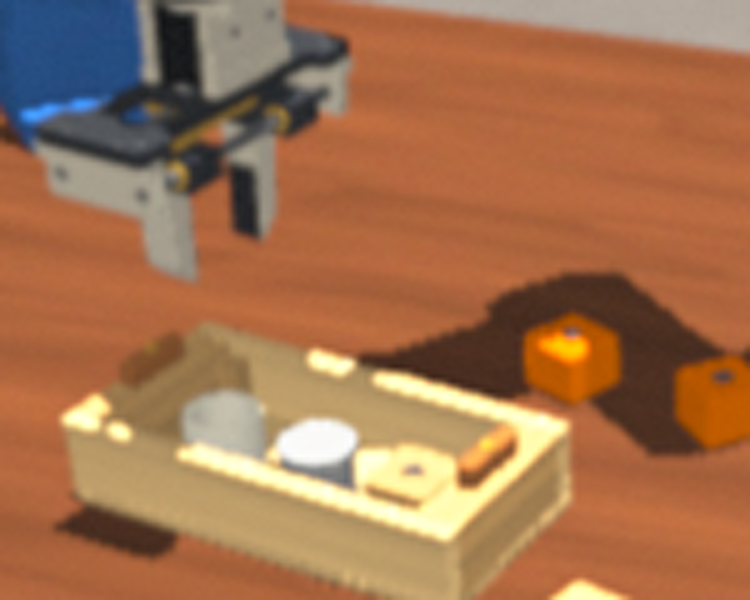

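All three parts are standing in the box. I'll move the arm aside so the top view can check the end state.

send_rows(commands=[[[-0.02,0.015,-0.008,0,0.057],[-0.015,0.025,-0.012,0,0.057],[-0.01,0.03,-0.012,0,0.057],[-0.01,0.03,-0.012,0,0.057],[-0.01,0.03,-0.012,0,0.057],[-0.01,0.03,-0.012,0,0.057],[0,0.03,-0.012,0,0.057],[0,0.03,-0.012,0,0.057],[0,0.015,-0.005,0,0.057],[0,0,0,0,0.057]]])

```text
time: 39.03
tool_pos: [442.4, -65.6, 231.3]
tcp_rot: [-0.591, 1.523, -0.76]
contact_force: [0.0, 0.1, -0.0]
grip_width: 57.1
```

```bash
python3 -c "
from seg import *
o,R=st(); c=optics.capture('top'); cv2.imwrite('pics/g.png',c['color']); crop(c,330,180,130,85,6,'pics/g_box.png')
s=optics.capture('scene'); cv2.imwrite('pics/gs.png',s['color'])
light=lambda h:(h[...,2]>190)&(h[...,1]<150)&(h[...,0]>17)
print('off',rect(c,(278,173,48,32),28,light))
print('panel',rect(c,(140,190,105,75),26,light))
print('board',rect(c,(140,195,105,65),18,lambda h:(h[...,2]>165)))
"
```

```text
t 39.03 p [442.4 -65.6 231.3] tx [ 0.034 -0.033 -0.999] ty [ 0.168  0.985 -0.026] tz [ 0.985 -0.167  0.039] F [ 0.   0.1 -0. ] w 57.1 q [-0.3   0.17  1.74 -0.02  1.18 -0.13]
off ((614.5804443359375, -30.37902069091797), (95.51039123535156, 36.55525207519531), 71.86795043945312)
panel ((524.4036254882812, 266.00799560546875), (207.6236114501953, 108.08497619628906), 88.91279602050781)
board ((522.2344970703125, 267.22528076171875), (229.89366149902344, 130.7501220703125), 88.8133316040039)
```

View pics/g.png

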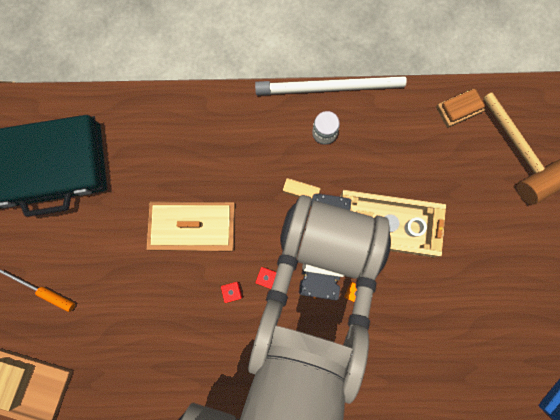

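View pics/g_box.png

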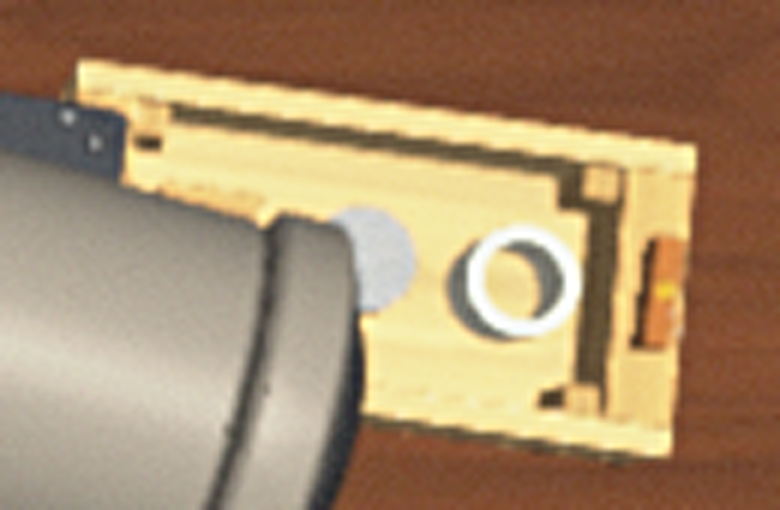

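send_rows(commands=[[[0,0.02,0,0,0.057],[0,0.03,-0.004,0,0.057],[0,0.03,-0.005,0,0.057],[0,0.03,-0.005,0,0.057],[0,0.03,-0.005,0,0.057],[0,0.03,-0.005,0,0.057],[0,0.02,-0.003,0,0.057],[0,0.005,0,0,0.057],[0,0,0,0,0.057],[0,0,0,0,0.057]]])

```text
time: 39.97
tool_pos: [459.0, 123.9, 224.7]
tcp_rot: [-0.612, 1.515, -0.798]
contact_force: [-0.4, 0.3, 0.1]
grip_width: 57.3
```

```bash
python3 -c "
from seg import *
o,R=st(); c=optics.capture('top'); crop(c,330,180,130,85,6,'pics/h_box.png'); print(np.abs(o['dq']).max())
s=optics.capture('scene'); crop(s,140,165,130,85,6,'pics/h_s.png')
"
```

```text
t 39.97 p [459.  123.9 224.7] tx [ 0.039 -0.04  -0.998] ty [ 0.185  0.982 -0.032] tz [ 0.982 -0.183  0.046] F [-0.4  0.3  0.1] w 57.3 q [ 0.13  0.24  1.68 -0.05  1.19  0.33]
0.017599822427960474
```

View pics/h_box.png

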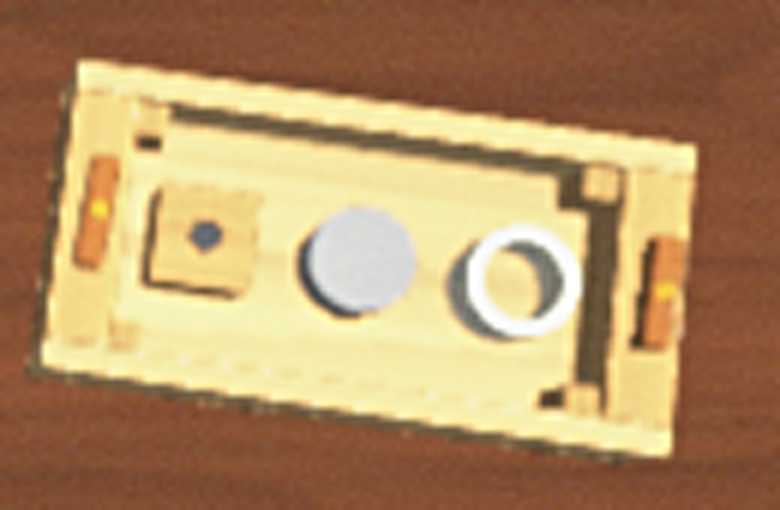

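View pics/h_s.png

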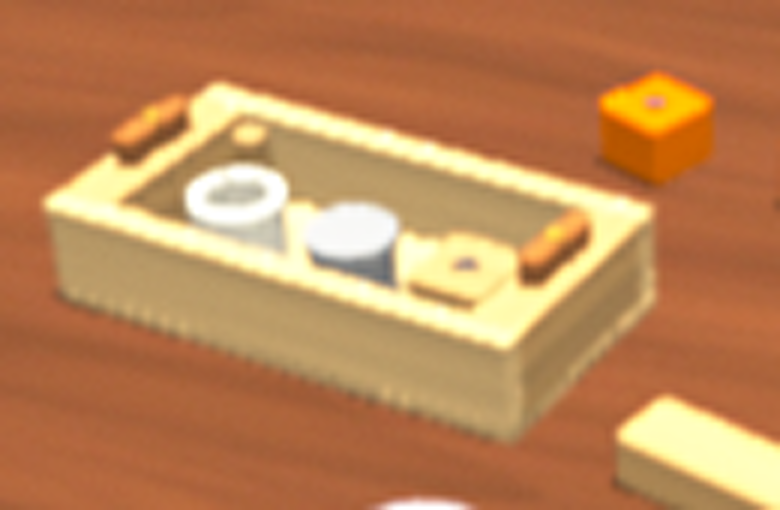

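```bash
python3 -c "
from seg import *
c=optics.capture('top'); yaw=-0.163; u=np.array([[np.cos(yaw),np.sin(yaw)],[-np.sin(yaw),np.cos(yaw)]])
for n,p,z in [('block',(205,235),42),('tin',(360,260),42),('coup',(524,282),44)]: print(n,(u@(cast(c,back(p,330,180,6),z)[0,:2]-[516.5,-258.4])).round(1))
for a,b in [((105,157),(88,268)),((668,240),(650,348))]:
    P=cast(c,back([a,b],330,180,6),73.5); d=P[0]-P[1]; print(np.arctan2(d[1],d[0])-yaw)
"
```

```text
block [ 1.4 68. ]
tin [0.2 0.5]
coup [  0.4 -69.7]
-0.02715405015167091
-0.07447471808164974
```

```bash
python3 -c "
from plant import close_job
print(close_job())"
```

```text
the job is handed in; nothing more can be done
None
```

The job is done and handed in at about 40 s; it reported no verdict. I turned both buttons aside, laid the panel on the pine board, and stood the block, tin and coupling in the box.

| Check (last pictures) | Measured |
|---|---|
| Left button | about 1.54 rad |
| Right button | about 1.50 rad |
| Panel on the board, handle up | within about 2.5 mm of centre and 0.01 rad of square |
| Block in the box frame (x, y) | (1.4, 68.0) mm |
| Tin in the box frame (x, y) | (0.2, 0.5) mm |
| Coupling in the box frame (x, y) | (0.4, −69.7) mm |

- **Parts:** all three look upright. That is by eye from both views; I did not measure tilt or height.
- **Left alone:** the offcut moved less than 1 mm by measurement. The can looks unmoved, but I did not measure it again.
- **Arm:** it ended clear of everything, holding nothing.
- **Disagreement:** the tool's tilt wandered up to about 0.07 rad during the moves, which the row commands could not correct. So the panel and parts were set down slightly tilted and settled flat when released. The peak contact force I read was about 33 N, when the block reached the floor.

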